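Pack the craft chest, break the lid stay, shut it and stack the parts boxes on top

ROBOT

A 6-joint arm with a two-finger parallel gripper is mounted at the origin on a cart in front of the work surface, level with it; the furniture and walls round the work are solid. World frame = base frame: x ahead of the robot, y to its left, z up, the work surface at z = 0. Lengths are in mm, angles in degrees, forces in N, time in s.
With the tool pointing down it reaches from about 350 to 850 mm from the base axis. Payload 8.1 kg.
Tool frame: the origin (TCP) lies midway between the tips of the shut fingers; the grasp point (between the pads) lies 19 mm behind it; z points along the fingers, y is the line along which they close (so a half turn about z gives the same grasp; the last joint's range is limited). The gripper opens to 85 mm and grips with 20 to 120 N. Pads are 22 mm wide; open, the fingers measure 114 mm over their backs; the gripper's body (76 mm by 85 mm) begins 54 mm behind the grasp point. The pads swing forward as they close: fully open they stand 13 mm farther back than shut.
Start: joints at [-80.008, 7.471, 85.268, -0, 87.261, -4.893], TCP at [154.153, -579.864, 231.292] pointing down, gripper open.
Joint ranges: [-169.43, 169.43], [-51.17, 129.36], [1.28, 143.12], [-76.62, 256.62], [0, 156.53], [-152.29, 152.29]. Speed limits (degrees/s): [136.94, 136.94, 159.86, 180, 180, 180].

INTERFACE

Orientations are given as [roll, pitch, yaw] about the fixed x, y, z axes, in that order (R = Rz(yaw) Ry(pitch) Rx(roll)).
In Python, from bench import sense, snapshot, camera_params, hand_in, masks_of, pinpoint gives the robot as it stands.
- The arm moves only by the tool step_arm, never from a script. Its argument "targets" is a list of rows, each an object with "angular": the turn, a rotation vector about the tool's x, y, z scaled (see below), a list of three; "dp": the shift along the tool's x, y, z scaled (see below), a list of three; "fingers": the closure, from 0 (fully open) to 1 (shut). A call has exactly 8 rows; each row is the pose to reach, as a shift and turn from the pose commanded when the call began, along the tool's axes at that moment, turning the shorter way round; what a row does not reach only later rows make up. The controller multiplies each number of a shift by 0.2 m and each number of a turn by 180 degrees. A row lasts 1/8 s, in which the tool goes at most 62.5 mm and 10.7 degrees, less where a joint would pass 70% of its speed; a pose out of reach is approached as far as the arm can. A call with a number of a shift or a turn outside -1 to 1 is refused whole. A call with a gripper value outside its range is refused whole. The fingers move at their own pace and stop on an object; "newtons" is the grip in N (left out, the last holds). Time passes only in rows, so rows that repeat a pose let the fingers close, or fill a call up. It gives the time, the measured TCP pose, the force, the opening and the grip force at its end, in the units of the state.
- sense(): the state, without advancing time (a new reading comes with each control period).
- snapshot(name): name is "scene" or "top" or "wrist"; returns the picture (400x640x3 uint8, blue, green, red); there is no depth.
- camera_params(name): a dict with "vfov" (degrees; the focal length in pixels is half the picture's height over the tangent of half this angle, whatever the lens; pixels are square), "cx", "cy" (the principal point, pixels), "R" (3x3) and "t" (3): a world point X has camera coordinates R X + t. Camera axes: x right, y down, z forward; pixel columns grow to the right and rows downward; lengths in mm; the calibration is good to about 2 mm. A picture is of the moment at which its call begins: read the wrist's pose just before it. camera_params takes no time and is no camera call; for the wrist camera it gives the pose at the moment of the call.
- hand_in(): hands the job in; it is judged then, once.
Trained networks look in the newest picture that a camera, given by its name, has taken for a name from the list of things; names that differ only in an ending like _2 or _b are one class to them, and where a whole thing is asked for, a point or a joint stands for the part that bears it (a point fixed in the world has none). Each returns a list of dicts, best first, with "conf" (0 to 1); they miss things now and then, are a little off and sometimes report something else, mostly with a low value. They report only what shows in the picture. A call takes as long as a camera call.
- masks_of(camera, label): "pixels" (400x640 bool, what is visible of it) and "at" ([column, row] in pixels, amid what is visible of it).
- pinpoint(camera, label): "at" ([column, row] in pixels: a listed point, or the origin of a listed thing).
The state is a dict: "time": time; "joint_pos": joint angles; "qd": joint speeds; "joint_efforts": joint torques, N m; "tool_pos": TCP position; "tcp_rot": TCP orientation; "ft_force": force on the tool from outside, world axes, zero at the start; "wrist_torque": the same for the moment, N m; "finger_gap": finger opening in mm; "grip_force": force on a finger pad.
Only numpy, scipy, OpenCV 4.12 (cv2) and the standard library are available. Lean on these libraries where they do the work, as an engineer would, in place of code of your own. Each camera call takes 0.05 s, during which the arm holds its last target. There are 200 camera calls.

TASK

Pack up the bench: put whichever of the tape measure, hex key set, pine offcut and shingle bundle are lying out into the large compartment of the craft chest, and only when all of them are in, press down the thumb tab at the knee of the locked lid stay to break it, then lower the lid fully shut without slamming it. Then stack the two parts boxes, one on the other, on the plate of the shut lid, so that each hollow base drops fully down over the four lugs beneath it. Leave the two paint bottles where they stand.

Things in the scene. Friction and masses are not known exactly. Their poses are not given: they have to be found in the camera images.
- chest_floor (a point): Centre of the inside floor (28 mm above the bench) of a fixed plywood chest, outside 200 (x) x 330 (y) x 100 mm high, boards 10 mm; inside x +-90, y +-155, 72 mm deep to the rim. Axes: x to the back (hinge side), y to the left end. A 4 mm partition, 32 mm high, runs front to back at y = -118; right of it is the narrow well of the stay (keep empty), left of it the large compartment.
- chest_lid (a joint): Lid hinge, rad: 0 = locked open as found (4 degrees short of upright); grows as the lid comes down; 1.50 = fully shut. The hinge line is the chest's back top edge (x = +100, z = +72 mm from the chest_floor point, along y). The hinge is stiff: with the stay broken the lid rests at any angle and 1 to 6 N near its front edge moves it. With the stay locked it cannot be lowered.
- stay_knee (a joint): Knee of the folding steel stay between the chest's right end wall and the lid, rad: 0 = locked, a little past straight, knee up; 0.17 = straight; beyond that it is broken and folds, knee downward, as the lid comes down (about 1.9 with the lid shut). Some 6 to 12 N straight down on the tab breaks it; it stays where it is left.
- knee_tab (a point): Thumb tab at the stay's knee: a ribbed steel plate, 26 x 22 mm, level when locked; the point is the centre of its top face. When locked it is 40 mm above the chest's rim, at x = +5, y = -135 mm from the chest_floor point. 10 mm straight down is past straight; 30 mm down leaves the stay well broken (knee 0.75) and the lid about 0.1 rad lower.
- lid_edge (a point): Middle of the lid's front edge, on the outer (upper when shut) face; moves with the lid. The lid is a 12 mm plywood board, 200 mm from hinge line to front edge, 330 mm wide, 0.35 kg, its underside level with the hinge line when shut. Open, this edge stands 200 mm above the rim; shut, 112 mm above the bench.
- dock (a point): Black stacking plate, 70 (x) x 108 (y) x 4 mm, on the middle of the lid's outer face, 100 mm from the hinge line; the point is the centre of its top face and moves with the lid (shut: x to the back, y left, z up, 116 mm above the bench). Four chamfered round lugs, 16 mm across and 6 mm high, stand at x +-17, y +-36.
- box_a_mid (a point): One of two like parts boxes (grey, closed black lid), 62 (x) x 100 (y) x 46 mm and 6 mm lugs on top, 0.22 kg; the point is its centre, 23 mm above its underside. Lugs as on the plate. Its hollow base, a rim 4 mm thick round a recess 54 x 92 mm and 8 mm deep, drops over four lugs with 2 mm play, either way round. Seated, its centre is 23 mm above the plate or 46 mm above the lower box's centre.
- box_b_mid (a point): One of two like parts boxes (grey, closed black lid), 62 (x) x 100 (y) x 46 mm and 6 mm lugs on top, 0.22 kg; the point is its centre, 23 mm above its underside. Lugs as on the plate. Its hollow base, a rim 4 mm thick round a recess 54 x 92 mm and 8 mm deep, drops over four lugs with 2 mm play, either way round. Seated, its centre is 23 mm above the plate or 46 mm above the lower box's centre.
- tape_measure_mid (a point): Yellow tape measure standing on edge, 34 wide (x) x 66 long (y) x 61 mm high; grasp across its width. The point is its centre, 30 mm above its underside. It may be absent.
- hex_keys_mid (a point): Fold-out hex key set, a flat red bar, 30 (x) x 96 (y) x 16 mm high; the point is its centre, 8 mm above its underside. It may be absent.
- offcut_2_mid (a point): Pine offcut, 28 (x) x 75 (y) x 12 mm high; the point is its centre, 6 mm above its underside. It may be absent.
- shingle_bundle_mid (a point): Bundle of brown model shingles in a rubber band, 28 (x) x 58 (y) x 17 mm high; the point is its centre, 8.5 mm above its underside. It may be absent.
- paint_ochre: Small paint bottle with a dark cap, 36 mm across, 75 mm high, standing at the back left of the chest; bystander; origin at its underside.
- paint_teal: Small paint bottle with a white cap, 34 mm across, 66 mm high, standing at the back right of the chest; bystander; origin at its underside.

How it is judged (in metres and radians):
On the way, in this order (a step that is already met when the one before it is completed fails the run):
1. every item that lay out is in the large compartment of the chest, with the lid still locked open (x of tape_measure_mid in the frame of chest_floor between -0.09 and 0.09 m and y of tape_measure_mid in the frame of chest_floor between -0.12 and 0.155 m and z of tape_measure_mid in the frame of chest_floor between -0.005 and 0.068 m and x of hex_keys_mid in the frame of chest_floor between -0.09 and 0.09 m and y of hex_keys_mid in the frame of chest_floor between -0.12 and 0.155 m and z of hex_keys_mid in the frame of chest_floor between -0.005 and 0.068 m and x of offcut_2_mid in the frame of chest_floor between -0.09 and 0.09 m and y of offcut_2_mid in the frame of chest_floor between -0.12 and 0.155 m and z of offcut_2_mid in the frame of chest_floor between -0.005 and 0.068 m and x of shingle_bundle_mid in the frame of chest_floor between -0.09 and 0.09 m and y of shingle_bundle_mid in the frame of chest_floor between -0.12 and 0.155 m and z of shingle_bundle_mid in the frame of chest_floor between -0.005 and 0.068 m and value of joint chest_lid below 0.1 rad and value of joint stay_knee below 0.15 rad), for 0.2 s.
2. the stay is broken at its knee (value of joint stay_knee above 0.35 rad), for 0.1 s.
3. the lid is fully shut (value of joint chest_lid above 1.46 rad), for 0.2 s.
At the end, for the whole second after the job is handed in: All items present are in the large compartment; the lid is shut (within 0.04 rad); one box sits on the plate and the other on that box, each fully down over the lugs (height within 3 mm, centre within 5 mm, turned under 0.08 rad, either way round), upright and at rest (x of tape_measure_mid in the frame of chest_floor between -0.09 and 0.09 m and y of tape_measure_mid in the frame of chest_floor between -0.12 and 0.155 m and z of tape_measure_mid in the frame of chest_floor between -0.005 and 0.068 m and x of hex_keys_mid in the frame of chest_floor between -0.09 and 0.09 m and y of hex_keys_mid in the frame of chest_floor between -0.12 and 0.155 m and z of hex_keys_mid in the frame of chest_floor between -0.005 and 0.068 m and x of offcut_2_mid in the frame of chest_floor between -0.09 and 0.09 m and y of offcut_2_mid in the frame of chest_floor between -0.12 and 0.155 m and z of offcut_2_mid in the frame of chest_floor between -0.005 and 0.068 m and x of shingle_bundle_mid in the frame of chest_floor between -0.09 and 0.09 m and y of shingle_bundle_mid in the frame of chest_floor between -0.12 and 0.155 m and z of shingle_bundle_mid in the frame of chest_floor between -0.005 and 0.068 m and value of joint chest_lid above 1.46 rad and ((horizontal distance between box_a_mid and dock below 0.005 m and z of box_a_mid in the frame of dock between 0.02 and 0.026 m and angle between the y axis of box_a_mid and the y axis of dock, either way round below 0.08 rad and angle between box_a_mid's own z axis and vertical below 0.06 rad) or (horizontal distance between box_a_mid and box_b_mid below 0.005 m and z of box_a_mid in the frame of box_b_mid between 0.043 and 0.049 m and angle between the y axis of box_a_mid and the y axis of box_b_mid, either way round below 0.08 rad and angle between box_a_mid's own z axis and vertical below 0.06 rad)) and linear speed of each of box_a, box_b below 0.02 m/s and ((horizontal distance between box_b_mid and dock below 0.005 m and z of box_b_mid in the frame of dock between 0.02 and 0.026 m and angle between the y axis of box_b_mid and the y axis of dock, either way round below 0.08 rad and angle between box_b_mid's own z axis and vertical below 0.06 rad) or (horizontal distance between box_b_mid and box_a_mid below 0.005 m and z of box_b_mid in the frame of box_a_mid between 0.043 and 0.049 m and angle between the y axis of box_b_mid and the y axis of box_a_mid, either way round below 0.08 rad and angle between box_b_mid's own z axis and vertical below 0.06 rad))); the robot touches nothing.
It fails at once if the lid was slammed (faster than 3 rad/s) (velocity of joint chest_lid above 3 rad/s).
It fails at once if the paint ochre was moved more than 3 cm or knocked over (distance of paint_ochre from where it was at the start of the episode above 0.03 m or angle between paint_ochre's own z axis and vertical above 0.5 rad).
It fails at once if the paint teal was moved more than 3 cm or knocked over (distance of paint_teal from where it was at the start of the episode above 0.03 m or angle between paint_teal's own z axis and vertical above 0.5 rad).
Of tape_measure, hex_keys, offcut_2, shingle_bundle only 2 to 4 are there at a start; the rules pass over those that are not, and their reading is None.
At some moment in a run one of tape_measure, hex_keys, offcut_2, shingle_bundle may be knocked a few centimetres aside while the robot is not near it.
Once in a run the grip may slacken for a moment while it holds something.
It also fails if it takes over 210 s, if anything falls off the work surface, if the arm or the gripper's body presses on something with over 40 N, if the wrist force passes 120 N, or if a joint passes its speed limit or range.

## Working session

There is one attempt and no reset: what is moved stays moved. The work goes in short steps, Python scripts to look and compute and a tool call to move; the robot and the scene stay as the last step left them, time stands still between calls to the robot, and variables do not carry over. Pictures are saved under pics/ and viewed, at most 19 in all, crops included, and the job is handed in when it is done.

Besides the shell and the picture viewer there is one more tool, called after "Request:" as name(argument=value, ...) on one line, values as JSON. step_arm: Moves the arm, as the interface text tells. Its arguments: {"type":"object","properties":{"targets":{"type":"array","items":{"type":"object","properties":{"angular":{"type":"array","items":{"type":"number","minimum":-1,"maximum":1}},"dp":{"type":"array","items":{"type":"number","minimum":-1,"maximum":1}},"fingers":{"type":"number"}}}},"newtons":{"type":"number"}},"required":["targets"]}

```bash
mkdir -p pics; ls; cat > h.py <<'E'
import numpy as np, cv2
from bench import *
from scipy.spatial.transform import Rotation as Ro
def ray(cam,uv):
    p=camera_params(cam); f=200/np.tan(np.radians(p['vfov'])/2)
    R=np.array(p['R']);t=np.array(p['t'])
    d=R.T@np.array([(uv[0]-p['cx'])/f,(uv[1]-p['cy'])/f,1]); return -R.T@t,d
def atz(cam,uv,z):
    o,d=ray(cam,uv); return o+d*(z-o[2])/d[2]
def proj(cam,X):
    p=camera_params(cam); f=200/np.tan(np.radians(p['vfov'])/2)
    c=np.array(p['R'])@np.array(X)+np.array(p['t']); return np.array([p['cx']+f*c[0]/c[2],p['cy']+f*c[1]/c[2]])
def tri(c1,u1,c2,u2):
    o1,d1=ray(c1,u1);o2,d2=ray(c2,u2)
    s=np.linalg.lstsq(np.c_[d1,-d2],o2-o1,rcond=None)[0]
    a=o1+d1*s[0];b=o2+d2*s[1]; return (a+b)/2,np.linalg.norm(a-b)
def save(cam,name):
    im=snapshot(cam); cv2.imwrite('pics/'+name+'.png',im); return im
E
cat > a.py <<'E'
from h import *
np.set_printoptions(precision=1,suppress=True)
for c in('scene','top'): save(c,c+'0')
for c in('scene','top'):
    p=camera_params(c); print(c,p['vfov'],-np.array(p['R']).T@np.array(p['t']))
    for l in['chest_floor','knee_tab','lid_edge','dock','box_a_mid','tape_measure_mid','hex_keys_mid','offcut_2_mid','shingle_bundle_mid','paint_ochre','paint_teal']:
        try:
            for r in pinpoint(c,l): print(c,l,np.array(r['at']),round(r['conf'],2),atz(c,r['at'],{'chest_floor':28,'box_a_mid':23,'tape_measure_mid':30,'knee_tab':140}.get(l,8)))
        except Exception as e: print(l,e)
print(sense())
E
python3 a.py
```

```text
pics
scene 51.81883848364939 [-14.  842.5 941.2]
scene chest_floor [309.5 236.9] 0.88 [573.3   8.9  28. ]
scene knee_tab [329.3 189.4] 0.44 [ 576.9 -122.4  140. ]
scene lid_edge [314.2 238.2] 0.42 [569.1 -12.2   8. ]
scene dock [281.9 181.4] 0.97 [ 866.6 -229.2    8. ]
scene box_a_mid [395.3 187. ] 0.68 [ 453.3 -410.6   23. ]
scene tape_measure_mid [402.1 214.2] 0.51 [ 360.2 -259.9   30. ]
scene hex_keys_mid [355.3 194.2] 0.66 [ 572.1 -306.4    8. ]
scene offcut_2_mid [400.1 212.5] 0.69 [ 379.4 -291.8    8. ]
scene paint_ochre [233.4 277.1] 0.54 [682.1 263.8   8. ]
scene paint_teal [316.4 193. ] 0.5 [ 704.3 -234.7    8. ]
top 57.70761482658475 [ 380.4   17.9 1270.7]
top chest_floor [308.3 189.7] 0.65 [575.1  12.6  28. ]
top knee_tab [353. 192.] 0.44 [ 550.4 -128.   140. ]
top knee_tab [240.5 155.7] 0.24 [666.5 228.5 140. ]
top lid_edge [315.2 141.8] 0.66 [751.8 -12.1   8. ]
top dock [312.6 145.4] 0.58 [738.5  -2.8   8. ]
top box_a_mid [435.5 222. ] 0.75 [ 463.3 -428.    23. ]
top box_a_mid [312.1 137.8] 0.53 [761.9  -0.8  23. ]
top hex_keys_mid [403.1 187.6] 0.48 [ 586.2 -323.2    8. ]
top offcut_2_mid [397.4 246.4] 0.74 [ 379.7 -296.5    8. ]
top paint_ochre [238.9 160.1] 0.5 [683.9 258.3   8. ]
top paint_teal [377.4 152. ] 0.63 [ 715.2 -234.9    8. ]
{'time': 1.2, 'joint_pos': array([-80. ,   7.5,  85.3,  -0. ,  87.3,  -4.9]), 'qd': array([-0.1,  0.1, -0. ,  0.1, -0. ,  0. ]), 'joint_efforts': array([  0. , -56.9, -50.1,   0. ,   0. ,   0. ]), 'tool_pos': array([ 154.1, -579.9,  231.3]), 'tcp_rot': array([-180. ,    0. ,   14.9]), 'ft_force': array([ 1. , -0.1, -0.4]), 'wrist_torque': array([ 0. , -0. , -0.1]), 'grip_force': 0.0, 'finger_gap': 85.44646694119109}
```

```bash
python3 -c "
import cv2
a=cv2.imread('pics/top0.png')[90:330,170:490];cv2.imwrite('pics/t0c.png',cv2.resize(a,(800,600)))
a=cv2.imread('pics/scene0.png')[110:350,190:510];cv2.imwrite('pics/s0c.png',cv2.resize(a,(800,600)))"
```

```text
(no output)
```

View pics/t0c.png

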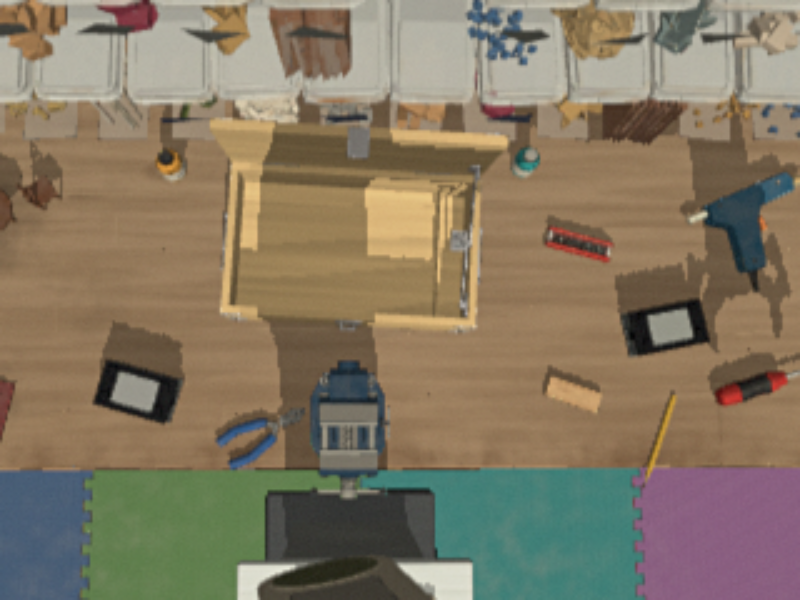

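View pics/s0c.png

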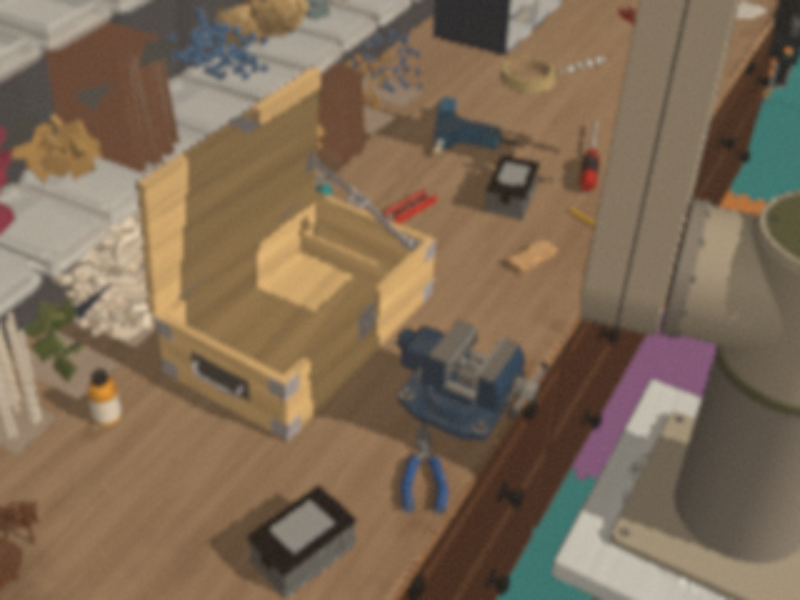

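Two items seem to be out: the hex keys at top pixel (403,187) and the offcut at (397,246). The boxes are at about (435,222) and (225,246), the bottles are behind the chest, and a vise stands in front of it. No tape measure or shingles show so far. Next I measure the poses.

```bash
cat >> h.py <<'E'
def rot(yaw): return Ro.from_euler('xyz',[180,0,yaw],degrees=True)
def plan(wps,start=None):
    """wps: (x,y,z,yaw); prints dp & angular per call from the previous"""
    s=sense()
    p=np.array(s['tool_pos']) if start is None else np.array(start[:3],float)
    R=Ro.from_euler('xyz',s['tcp_rot'],degrees=True) if start is None else rot(start[3])
    for w in wps:
        T=rot(w[3]); d=R.inv().apply(np.array(w[:3])-p)/200; a=(R.inv()*T).as_rotvec()/np.pi
        print(w,'dp',np.round(d,3).tolist(),'ang',np.round(a,3).tolist(), 'BIG' if abs(d).max()>1 else '')
        p=np.array(w[:3],float);R=T
def rect(cam,label,z,k=None):
    out=[]
    for r in masks_of(cam,label):
        ys,xs=np.nonzero(r['pixels'])
        if len(xs)<8: continue
        P=np.array([atz(cam,(u,v),z)[:2] for u,v in zip(xs,ys)],np.float32)
        c,wh,an=cv2.minAreaRect(P); b=cv2.boxPoints((c,wh,an)); e=max([b[1]-b[0],b[2]-b[1]],key=np.linalg.norm)
        h=np.degrees(np.arctan2(e[1],e[0]))%180
        out.append((np.round(c,1),np.round(sorted(wh),1),round(h,1),round(r['conf'],2),len(xs)))
    return out
np.set_printoptions(precision=1,suppress=True)
E
cat > b.py <<'E'
from h import *
for l,z in(('hex_keys_mid',16),('offcut_2_mid',12),('box_a_mid',46),('tape_measure_mid',50),('shingle_bundle_mid',17)):
    print(l,rect('top',l,z))
for n,q in dict(FL=(222,315),FR=(475,328),notch=(0,0)).items():
    print(n,atz('top',(170+q[0]/2.5,90+q[1]/2.5),100))
p=camera_params('wrist');print(p['vfov'],p['cx'],p['cy']);R=np.array(p['R']);C=-R.T@np.array(p['t'])
s=sense();TR=Ro.from_euler('xyz',s['tcp_rot'],degrees=True)
print('cam in tool',TR.inv().apply(C-s['tool_pos']),'\n',TR.inv().as_matrix()@R.T)
plan([(354,-400,231,75),(540,-320,180,75)])
E
python3 b.py
```

```text
hex_keys_mid [(array([ 584.7, -309.9]), array([42.2, 99.2]), np.float32(72.3), 0.66, 268)]
offcut_2_mid [(array([ 377.3, -300.3]), array([31. , 77.3]), np.float32(70.3), 0.58, 196)]
box_a_mid [(array([ 466.2, -419.9]), array([ 61.1, 114.3]), np.float32(99.4), 0.69, 569)]Traceback (most recent call last):
  File "b.py", line 3, in <module>
    print(l,rect('top',l,z))
            ~~~~^^^^^^^^^^^
  File "h.py", line 34, in rect
    P=np.array([atz(cam,(u,v),z)[:2] for u,v in zip(xs,ys)],np.float32)
                ~~~^^^^^^^^^^^^^
  File "h.py", line 9, in atz
    o,d=ray(cam,uv); return o+d*(z-o[2])/d[2]
        ~~~^^^^^^^^
  File "h.py", line 5, in ray
    p=camera_params(cam); f=200/np.tan(np.radians(p['vfov'])/2)
ValueError: time passes only in moves, steps and waits
```

```bash
sed -i 's/^from scipy.*/&\nimport functools\ncamera_params=functools.lru_cache(None)(camera_params)/' h.py
sed -i "s/(('hex_keys_mid',16).*/(('tape_measure_mid',50),('shingle_bundle_mid',17)):/" b.py; python3 b.py
```

```text
tape_measure_mid [(array([605.3,   2.8]), array([282. , 409.3]), np.float32(87.0), 0.47, 8139)]
shingle_bundle_mid []
FL [477.8 172.4 100. ]
FR [ 460.9 -154.4  100. ]
notch [901.4 476.8 100. ]
66.49911360364622 319.9742703905594 202.68382755068438
cam in tool [  72.3   -1.5 -143.9] 
 [[-0.  -1.  -0.3]
 [ 1.  -0.  -0. ]
 [ 0.  -0.3  1. ]]
(354, -400, 231, 75) dp [1.197, -0.612, 0.001] ang [-0.0, -0.0, -0.334] BIG
(540, -320, 180, 75) dp [0.627, 0.795, 0.255] ang [0.0, 0.0, 0.0]
```

Request:
step_arm(targets=[{"dp": [0.834, -0.295, 0], "angular": [0, 0, -0.323], "fingers": 0}, {"dp": [0.834, -0.295, 0], "angular": [0, 0, -0.323], "fingers": 0}, {"dp": [0.834, -0.295, 0], "angular": [0, 0, -0.323], "fingers": 0}, {"dp": [0.834, -0.295, 0], "angular": [0, 0, -0.323], "fingers": 0}, {"dp": [0.834, -0.295, 0], "angular": [0, 0, -0.323], "fingers": 0}, {"dp": [0.834, -0.295, 0], "angular": [0, 0, -0.323], "fingers": 0}, {"dp": [0.834, -0.295, 0], "angular": [0, 0, -0.323], "fingers": 0}, {"dp": [0.834, -0.295, 0], "angular": [0, 0, -0.323], "fingers": 0}])

```text
time: 2.5
tool_pos: [300.1, -480.0, 231.3]
tcp_rot: [-180.0, -0.0, 72.9]
ft_force: [0.3, 0.3, 0.1]
finger_gap: 85.2
grip_force: 0.0
```

Request:
step_arm(targets=[{"dp": [0.68, 0.523, 0], "angular": [0, 0, 0], "fingers": 0}, {"dp": [0.68, 0.523, 0], "angular": [0, 0, 0], "fingers": 0}, {"dp": [0.68, 0.523, 0], "angular": [0, 0, 0], "fingers": 0}, {"dp": [0.68, 0.523, 0], "angular": [0, 0, 0], "fingers": 0}, {"dp": [0.68, 0.523, 0], "angular": [0, 0, 0], "fingers": 0}, {"dp": [0.68, 0.523, 0], "angular": [0, 0, 0], "fingers": 0}, {"dp": [0.68, 0.523, 0], "angular": [0, 0, 0], "fingers": 0}, {"dp": [0.68, 0.523, 0], "angular": [0, 0, 0], "fingers": 0}])

```text
time: 3.5
tool_pos: [439.4, -381.0, 231.4]
tcp_rot: [180.0, 0.0, 73.0]
ft_force: [0.7, -0.7, 0.1]
finger_gap: 85.6
grip_force: 0.0
```

Request:
step_arm(targets=[{"dp": [0.518, 0.6, 0.255], "angular": [0, 0, 0], "fingers": 0}, {"dp": [0.518, 0.6, 0.255], "angular": [0, 0, 0], "fingers": 0}, {"dp": [0.518, 0.6, 0.255], "angular": [0, 0, 0], "fingers": 0}, {"dp": [0.518, 0.6, 0.255], "angular": [0, 0, 0], "fingers": 0}, {"dp": [0.518, 0.6, 0.255], "angular": [0, 0, 0], "fingers": 0}, {"dp": [0.518, 0.6, 0.255], "angular": [0, 0, 0], "fingers": 0}, {"dp": [0.518, 0.6, 0.255], "angular": [0, 0, 0], "fingers": 0}, {"dp": [0.518, 0.6, 0.255], "angular": [0, 0, 0], "fingers": 0}])

```text
time: 4.5
tool_pos: [584.6, -317.0, 180.9]
tcp_rot: [180.0, 0.0, 73.0]
ft_force: [0.7, -0.8, 0.7]
finger_gap: 85.6
grip_force: 0.0
```

```bash
cat > c.py <<'E'
from h import *
s=sense();print(s['time'],s['tool_pos'],s['tcp_rot'])
save('wrist','w1')
for l,z,zt in(('hex_keys_mid',8,16),):
    print([(r['at'],r['conf'],atz('wrist',r['at'],z)) for r in pinpoint('wrist',l)],rect('wrist',l,zt))
t=save('top','t1')
for l in ('tape_measure_mid','shingle_bundle_mid','hex_keys_mid','offcut_2_mid','knee_tab'):
    print(l,[(np.array(r['at']),round(r['conf'],2),atz('top',r['at'],140 if l[0]=='k' else 8)) for r in pinpoint('top',l)])
E
python3 c.py
```

```text
4.5 [ 584.6 -317.   180.9] [180.   0.  73.]
[([323.1, 183.2], 0.84, array([ 587.8, -316. ,    8. ]))] [(array([ 586.4, -313.8]), array([29.4, 92.7]), np.float32(74.5), 0.73, 2239)]
tape_measure_mid [(array([239.5, 158. ]), 0.41, array([691.5, 256.4,   8. ]))]
shingle_bundle_mid []
hex_keys_mid [(array([399.9, 187.4]), 0.43, array([ 586.9, -311.8,    8. ]))]
offcut_2_mid []
knee_tab [(array([355.8, 188. ]), 0.46, array([ 563.2, -137.1,  140. ]))]
```

View pics/t1.png

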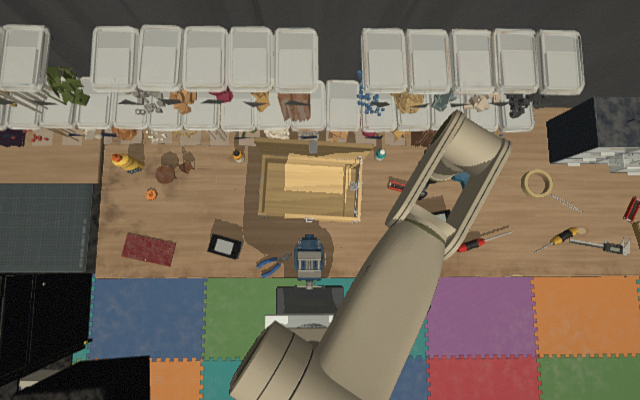

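Request:
step_arm(targets=[{"dp": [0.008, 0.008, 0.2], "angular": [0, 0, -0.006], "fingers": 0}, {"dp": [0.008, 0.008, 0.4], "angular": [0, 0, -0.006], "fingers": 0}, {"dp": [0.008, 0.008, 0.55], "angular": [0, 0, -0.006], "fingers": 0}, {"dp": [0.008, 0.008, 0.7], "angular": [0, 0, -0.006], "fingers": 0}, {"dp": [0.008, 0.008, 0.8], "angular": [0, 0, -0.006], "fingers": 0}, {"dp": [0.008, 0.008, 0.85], "angular": [0, 0, -0.006], "fingers": 0}, {"dp": [0.008, 0.008, 0.885], "angular": [0, 0, -0.006], "fingers": 0}, {"dp": [0.008, 0.008, 0.885], "angular": [0, 0, -0.006], "fingers": 0}])

```text
time: 5.95
tool_pos: [587.2, -315.5, 3.6]
tcp_rot: [180.0, 0.0, 74.1]
ft_force: [0.1, -0.2, -0.1]
finger_gap: 85.4
grip_force: 0.0
```

Request:
step_arm(targets=[{"dp": [0, 0, 0], "angular": [0, 0, 0], "fingers": 1}, {"dp": [0, 0, 0], "angular": [0, 0, 0], "fingers": 1}, {"dp": [0, 0, 0], "angular": [0, 0, 0], "fingers": 1}, {"dp": [0, 0, 0], "angular": [0, 0, 0], "fingers": 1}, {"dp": [0, 0, 0], "angular": [0, 0, 0], "fingers": 1}, {"dp": [0, 0, 0], "angular": [0, 0, 0], "fingers": 1}, {"dp": [0, 0, 0], "angular": [0, 0, 0], "fingers": 1}, {"dp": [0, 0, 0], "angular": [0, 0, 0], "fingers": 1}], newtons=60)

```text
time: 6.95
tool_pos: [587.5, -315.7, 4.1]
tcp_rot: [179.9, 0.0, 74.1]
ft_force: [-0.9, 0.5, 4.7]
finger_gap: 28.0
grip_force: 60.6
```

```bash
python3 - <<'E'
from h import *
s=sense();print(s)
plan([(587,-315,190,74),(590,-190,215,82),(575,70,215,87),(573,65,42,87)],start=(587,-315,3,74))
E
```

```text
{'time': 6.95, 'joint_pos': array([-32.7,  29. ,  83.9,   0. ,  67. , -16.8]), 'qd': array([-0. ,  0. , -0. , -0. ,  0. ,  0.1]), 'joint_efforts': array([ -0.1, -66.1, -41.7,  -0. ,  -0.1,   0. ]), 'tool_pos': array([ 587.5, -315.7,    4.1]), 'tcp_rot': array([179.9,   0. ,  74.1]), 'ft_force': array([-0.9,  0.5,  4.7]), 'wrist_torque': array([0., 0., 0.]), 'grip_force': 60.57132124900818, 'finger_gap': 27.999846309769044}
(587, -315, 190, 74) dp [0.0, 0.0, -0.935] ang [0.0, 0.0, 0.0] 
(590, -190, 215, 82) dp [0.605, -0.158, -0.125] ang [0.0, 0.0, -0.044] 
(575, 70, 215, 87) dp [1.277, -0.255, -0.0] ang [0.0, 0.0, -0.028] BIG
(573, 65, 42, 87) dp [-0.025, -0.009, 0.865] ang [0.0, 0.0, 0.0]
```

```bash
python3 - <<'E'
from h import *
plan([(587,-315,190,74),(568,-160,215,82),(551,30,215,87),(551,69,200,87),(551,69,36,87)],start=(587,-315,3,74))
E
```

```text
(587, -315, 190, 74) dp [0.0, 0.0, -0.935] ang [0.0, 0.0, 0.0] 
(568, -160, 215, 82) dp [0.719, -0.305, -0.125] ang [0.0, 0.0, -0.044] 
(551, 30, 215, 87) dp [0.929, -0.216, -0.0] ang [0.0, 0.0, -0.028] 
(551, 69, 200, 87) dp [0.195, -0.01, 0.075] ang [0.0, 0.0, 0.0] 
(551, 69, 36, 87) dp [-0.0, -0.0, 0.82] ang [0.0, 0.0, 0.0]
```

Request:
step_arm(targets=[{"dp": [0, 0, -0.1], "angular": [0, 0, 0], "fingers": 1}, {"dp": [0, 0, -0.25], "angular": [0, 0, 0], "fingers": 1}, {"dp": [0, 0, -0.45], "angular": [0, 0, 0], "fingers": 1}, {"dp": [0, 0, -0.65], "angular": [0, 0, 0], "fingers": 1}, {"dp": [0, 0, -0.8], "angular": [0, 0, 0], "fingers": 1}, {"dp": [0, 0, -0.935], "angular": [0, 0, 0], "fingers": 1}, {"dp": [0, 0, -0.935], "angular": [0, 0, 0], "fingers": 1}, {"dp": [0, 0, -0.935], "angular": [0, 0, 0], "fingers": 1}])

```text
time: 7.95
tool_pos: [586.4, -315.0, 189.2]
tcp_rot: [-179.9, -0.0, 74.1]
ft_force: [-0.6, -0.3, -1.0]
finger_gap: 28.5
grip_force: 59.9
```

Request:
step_arm(targets=[{"dp": [0.1, -0.05, -0.125], "angular": [0, 0, -0.01], "fingers": 1}, {"dp": [0.25, -0.1, -0.125], "angular": [0, 0, -0.02], "fingers": 1}, {"dp": [0.4, -0.17, -0.125], "angular": [0, 0, -0.03], "fingers": 1}, {"dp": [0.55, -0.23, -0.125], "angular": [0, 0, -0.044], "fingers": 1}, {"dp": [0.68, -0.29, -0.125], "angular": [0, 0, -0.044], "fingers": 1}, {"dp": [0.719, -0.305, -0.125], "angular": [0, 0, -0.044], "fingers": 1}, {"dp": [0.719, -0.305, -0.125], "angular": [0, 0, -0.044], "fingers": 1}, {"dp": [0.719, -0.305, -0.125], "angular": [0, 0, -0.044], "fingers": 1}])

```text
time: 8.95
tool_pos: [567.5, -161.2, 214.7]
tcp_rot: [-180.0, 0.0, 82.0]
ft_force: [0.3, -0.6, -0.3]
finger_gap: 28.2
grip_force: 59.9
```

Request:
step_arm(targets=[{"dp": [0.15, -0.04, 0], "angular": [0, 0, -0.01], "fingers": 1}, {"dp": [0.3, -0.07, 0], "angular": [0, 0, -0.02], "fingers": 1}, {"dp": [0.5, -0.12, 0], "angular": [0, 0, -0.028], "fingers": 1}, {"dp": [0.7, -0.17, 0], "angular": [0, 0, -0.028], "fingers": 1}, {"dp": [0.85, -0.2, 0], "angular": [0, 0, -0.028], "fingers": 1}, {"dp": [0.929, -0.216, 0], "angular": [0, 0, -0.028], "fingers": 1}, {"dp": [0.929, -0.216, 0], "angular": [0, 0, -0.028], "fingers": 1}, {"dp": [0.929, -0.216, 0], "angular": [0, 0, -0.028], "fingers": 1}])

```text
time: 9.95
tool_pos: [550.9, 28.5, 215.2]
tcp_rot: [-180.0, 0.0, 87.0]
ft_force: [-0.1, -0.9, -1.1]
finger_gap: 28.4
grip_force: 59.9
```

Request:
step_arm(targets=[{"dp": [0.1, 0, 0.04], "angular": [0, 0, 0], "fingers": 1}, {"dp": [0.195, -0.01, 0.075], "angular": [0, 0, 0], "fingers": 1}, {"dp": [0.195, -0.01, 0.25], "angular": [0, 0, 0], "fingers": 1}, {"dp": [0.195, -0.01, 0.45], "angular": [0, 0, 0], "fingers": 1}, {"dp": [0.195, -0.01, 0.65], "angular": [0, 0, 0], "fingers": 1}, {"dp": [0.195, -0.01, 0.8], "angular": [0, 0, 0], "fingers": 1}, {"dp": [0.195, -0.01, 0.89], "angular": [0, 0, 0], "fingers": 1}, {"dp": [0.195, -0.01, 0.89], "angular": [0, 0, 0], "fingers": 1}])

```text
time: 10.95
tool_pos: [549.3, 69.2, 35.7]
tcp_rot: [-179.8, 0.0, 87.1]
ft_force: [-0.0, 0.2, -0.9]
finger_gap: 28.1
grip_force: 59.9
```

Request:
step_arm(targets=[{"dp": [0, 0, 0], "angular": [0, 0, 0], "fingers": 0.4}, {"dp": [0, 0, 0], "angular": [0, 0, 0], "fingers": 0.4}, {"dp": [0, 0, 0], "angular": [0, 0, 0], "fingers": 0.4}, {"dp": [0, 0, -0.15], "angular": [0, 0, 0], "fingers": 0.4}, {"dp": [0, 0, -0.4], "angular": [0, 0, 0], "fingers": 0.4}, {"dp": [0, 0, -0.65], "angular": [0, 0, 0], "fingers": 0.4}, {"dp": [0, 0, -0.9], "angular": [0, 0, 0], "fingers": 0.4}, {"dp": [0, 0, -0.9], "angular": [0, 0, 0], "fingers": 0.4}])

```text
time: 11.95
tool_pos: [553.9, 68.8, 223.9]
tcp_rot: [179.4, -0.1, 87.1]
ft_force: [-0.3, 0.3, -0.3]
finger_gap: 51.3
grip_force: 0.0
```

```bash
python3 - <<'E'
from h import *
save('wrist','w2')
for l,z in(('hex_keys_mid',36),('chest_floor',28)): print(l,[(r['at'],r['conf'],atz('wrist',r['at'],z)) for r in pinpoint('wrist',l)])
plan([(520,-110,225,80),(400,-250,200,72),(378,-298,180,72)])
E
```

```text
hex_keys_mid [([317.4, 184.1], 0.69, array([548.3,  67.4,  36. ]))]
chest_floor [([335.6, 231.8], 0.73, array([566.4,   7. ,  28. ]))]
(520, -110, 225, 80) dp [-0.9, -0.106, -0.041] ang [-0.0, 0.0, 0.039] 
(400, -250, 200, 72) dp [-0.794, -0.469, 0.125] ang [0.0, -0.0, 0.044] 
(378, -298, 180, 72) dp [-0.262, -0.03, 0.1] ang [0.0, 0.0, 0.0]
```

View pics/w2.png

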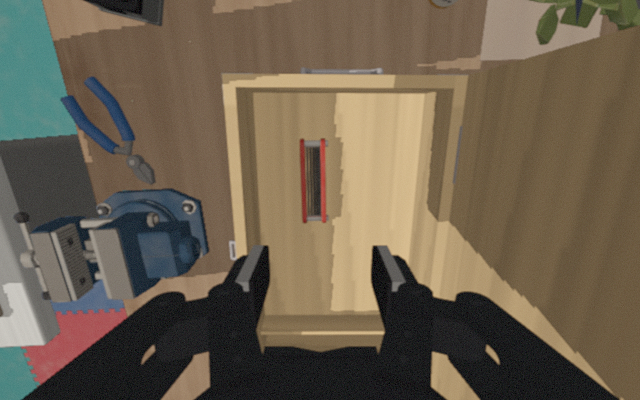

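The hex keys lie in the large compartment at pixel (314,180). On to the offcut.

Request:
step_arm(targets=[{"dp": [-0.15, -0.02, -0.02], "angular": [0, 0, 0.01], "fingers": 0}, {"dp": [-0.4, -0.05, -0.04], "angular": [0, 0, 0.02], "fingers": 0}, {"dp": [-0.65, -0.08, -0.04], "angular": [0, 0, 0.039], "fingers": 0}, {"dp": [-0.85, -0.106, -0.04], "angular": [0, 0, 0.039], "fingers": 0}, {"dp": [-0.9, -0.106, -0.04], "angular": [0, 0, 0.039], "fingers": 0}, {"dp": [-0.9, -0.106, -0.04], "angular": [0, 0, 0.039], "fingers": 0}, {"dp": [-0.9, -0.106, -0.04], "angular": [0, 0, 0.039], "fingers": 0}, {"dp": [-0.9, -0.106, -0.04], "angular": [0, 0, 0.039], "fingers": 0}])

```text
time: 13.1
tool_pos: [520.4, -108.8, 225.1]
tcp_rot: [-180.0, -0.0, 80.1]
ft_force: [0.2, -0.7, 0.3]
finger_gap: 85.5
grip_force: 0.0
```

Request:
step_arm(targets=[{"dp": [-0.2, -0.12, 0.03], "angular": [0, 0, 0.01], "fingers": 0}, {"dp": [-0.4, -0.24, 0.06], "angular": [0, 0, 0.02], "fingers": 0}, {"dp": [-0.6, -0.36, 0.09], "angular": [0, 0, 0.044], "fingers": 0}, {"dp": [-0.8, -0.45, 0.12], "angular": [0, 0, 0.044], "fingers": 0}, {"dp": [-1.0, -0.5, 0.2], "angular": [0, 0, 0.044], "fingers": 0}, {"dp": [-1.0, -0.5, 0.2], "angular": [0, 0, 0.044], "fingers": 0}, {"dp": [-1.0, -0.5, 0.2], "angular": [0, 0, 0.044], "fingers": 0}, {"dp": [-1.0, -0.5, 0.2], "angular": [0, 0, 0.044], "fingers": 0}])

```text
time: 14.1
tool_pos: [388.1, -288.8, 185.8]
tcp_rot: [180.0, 0.0, 72.2]
ft_force: [0.4, 0.2, 0.3]
finger_gap: 85.3
grip_force: 0.0
```

```bash
cat > d.py <<'E'
from h import *
s=sense();print(s['tool_pos'],s['tcp_rot'])
save('wrist','w3')
print([(r['at'],r['conf'],atz('wrist',r['at'],6)) for r in pinpoint('wrist','offcut_2_mid')],rect('wrist','offcut_2_mid',12))
E
python3 d.py
```

```text
[ 388.1 -288.8  185.8] [180.    0.   72.2]
[([314.4, 198.0], 0.82, array([ 376.4, -302.9,    6. ]))] [(array([ 375.1, -299.5]), array([28. , 76.4]), np.float32(70.4), 0.61, 1770)]
```

Request:
step_arm(targets=[{"dp": [-0.04, -0.02, 0.2], "angular": [0, 0, 0.01], "fingers": 0}, {"dp": [-0.076, -0.039, 0.4], "angular": [0, 0, 0.01], "fingers": 0}, {"dp": [-0.076, -0.039, 0.55], "angular": [0, 0, 0.01], "fingers": 0}, {"dp": [-0.076, -0.039, 0.7], "angular": [0, 0, 0.01], "fingers": 0}, {"dp": [-0.076, -0.039, 0.82], "angular": [0, 0, 0.01], "fingers": 0}, {"dp": [-0.076, -0.039, 0.89], "angular": [0, 0, 0.01], "fingers": 0}, {"dp": [-0.076, -0.039, 0.919], "angular": [0, 0, 0.01], "fingers": 0}, {"dp": [-0.076, -0.039, 0.919], "angular": [0, 0, 0.01], "fingers": 0}])

```text
time: 15.25
tool_pos: [375.4, -301.9, 1.8]
tcp_rot: [180.0, 0.0, 70.3]
ft_force: [0.7, -0.4, -0.0]
finger_gap: 85.9
grip_force: 0.0
```

Request:
step_arm(targets=[{"dp": [0, 0, 0], "angular": [0, 0, 0], "fingers": 1}, {"dp": [0, 0, 0], "angular": [0, 0, 0], "fingers": 1}, {"dp": [0, 0, 0], "angular": [0, 0, 0], "fingers": 1}, {"dp": [0, 0, 0], "angular": [0, 0, 0], "fingers": 1}, {"dp": [0, 0, 0], "angular": [0, 0, 0], "fingers": 1}, {"dp": [0, 0, 0], "angular": [0, 0, 0], "fingers": 1}, {"dp": [0, 0, 0], "angular": [0, 0, 0], "fingers": 1}, {"dp": [0, 0, 0], "angular": [0, 0, 0], "fingers": 1}], newtons=60)

```text
time: 16.25
tool_pos: [375.6, -302.2, 2.2]
tcp_rot: [179.9, 0.0, 70.3]
ft_force: [-0.7, -0.7, 6.2]
finger_gap: 25.9
grip_force: 60.0
```

Request:
step_arm(targets=[{"dp": [0, 0, -0.1], "angular": [0, 0, 0], "fingers": 1}, {"dp": [0, 0, -0.25], "angular": [0, 0, 0], "fingers": 1}, {"dp": [0, 0, -0.45], "angular": [0, 0, 0], "fingers": 1}, {"dp": [0, 0, -0.65], "angular": [0, 0, 0], "fingers": 1}, {"dp": [0, 0, -0.85], "angular": [0, 0, 0], "fingers": 1}, {"dp": [0, 0, -1.0], "angular": [0, 0, 0], "fingers": 1}, {"dp": [0, 0, -1.0], "angular": [0, 0, 0], "fingers": 1}, {"dp": [0, 0, -1.0], "angular": [0, 0, 0], "fingers": 1}])

```text
time: 17.25
tool_pos: [374.7, -301.4, 200.5]
tcp_rot: [-179.9, -0.0, 70.3]
ft_force: [0.8, -0.8, -0.9]
finger_gap: 26.2
grip_force: 59.3
```

```bash
python3 - <<'E'
from h import *
s=sense();print(s['tool_pos'])
plan([(500,-160,210,80),(545,-28,210,87),(545,-28,36,87)])
E
```

```text
[ 374.7 -301.4  200.5]
(500, -160, 210, 80) dp [0.877, 0.352, -0.048] ang [-0.0, -0.0, -0.054] 
(545, -28, 210, 87) dp [0.689, 0.107, 0.0] ang [-0.0, 0.0, -0.039] 
(545, -28, 36, 87) dp [-0.0, -0.0, 0.87] ang [0.0, 0.0, 0.0]
```

Request:
step_arm(targets=[{"dp": [0.15, 0.06, -0.048], "angular": [0, 0, -0.02], "fingers": 1}, {"dp": [0.35, 0.14, -0.048], "angular": [0, 0, -0.04], "fingers": 1}, {"dp": [0.55, 0.22, -0.048], "angular": [0, 0, -0.054], "fingers": 1}, {"dp": [0.75, 0.3, -0.048], "angular": [0, 0, -0.054], "fingers": 1}, {"dp": [0.877, 0.352, -0.048], "angular": [0, 0, -0.054], "fingers": 1}, {"dp": [0.877, 0.352, -0.048], "angular": [0, 0, -0.054], "fingers": 1}, {"dp": [0.877, 0.352, -0.048], "angular": [0, 0, -0.054], "fingers": 1}, {"dp": [0.877, 0.352, -0.048], "angular": [0, 0, -0.054], "fingers": 1}])

```text
time: 18.25
tool_pos: [499.7, -160.9, 210.5]
tcp_rot: [-179.9, -0.0, 80.0]
ft_force: [0.7, 1.0, -0.7]
finger_gap: 26.0
grip_force: 59.3
```

Request:
step_arm(targets=[{"dp": [0.15, 0.02, 0], "angular": [0, 0, -0.02], "fingers": 1}, {"dp": [0.3, 0.05, 0], "angular": [0, 0, -0.039], "fingers": 1}, {"dp": [0.5, 0.08, 0], "angular": [0, 0, -0.039], "fingers": 1}, {"dp": [0.65, 0.107, 0], "angular": [0, 0, -0.039], "fingers": 1}, {"dp": [0.689, 0.107, 0], "angular": [0, 0, -0.039], "fingers": 1}, {"dp": [0.689, 0.107, 0], "angular": [0, 0, -0.039], "fingers": 1}, {"dp": [0.689, 0.107, 0], "angular": [0, 0, -0.039], "fingers": 1}, {"dp": [0.689, 0.107, 0], "angular": [0, 0, -0.039], "fingers": 1}])

```text
time: 19.25
tool_pos: [545.2, -29.3, 211.1]
tcp_rot: [-180.0, 0.0, 87.0]
ft_force: [0.9, -0.7, -0.2]
finger_gap: 25.9
grip_force: 59.3
```

Request:
step_arm(targets=[{"dp": [0, 0, 0.15], "angular": [0, 0, 0], "fingers": 1}, {"dp": [0, 0, 0.35], "angular": [0, 0, 0], "fingers": 1}, {"dp": [0, 0, 0.55], "angular": [0, 0, 0], "fingers": 1}, {"dp": [0, 0, 0.7], "angular": [0, 0, 0], "fingers": 1}, {"dp": [0, 0, 0.82], "angular": [0, 0, 0], "fingers": 1}, {"dp": [0, 0, 0.87], "angular": [0, 0, 0], "fingers": 1}, {"dp": [0, 0, 0.87], "angular": [0, 0, 0], "fingers": 1}, {"dp": [0, 0, 0.87], "angular": [0, 0, 0], "fingers": 1}])

```text
time: 20.25
tool_pos: [546.4, -28.5, 38.5]
tcp_rot: [179.9, 0.0, 87.1]
ft_force: [-0.2, -0.5, 0.3]
finger_gap: 26.3
grip_force: 59.3
```

Request:
step_arm(targets=[{"dp": [0, 0, 0], "angular": [0, 0, 0], "fingers": 0.4}, {"dp": [0, 0, 0], "angular": [0, 0, 0], "fingers": 0.4}, {"dp": [0, 0, 0], "angular": [0, 0, 0], "fingers": 0.4}, {"dp": [0, 0, -0.2], "angular": [0, 0, 0], "fingers": 0.4}, {"dp": [0, 0, -0.45], "angular": [0, 0, 0], "fingers": 0.4}, {"dp": [0, 0, -0.7], "angular": [0, 0, 0], "fingers": 0.4}, {"dp": [0, 0, -1.0], "angular": [0, 0, 0], "fingers": 0.4}, {"dp": [0, 0, -1.0], "angular": [0, 0, 0], "fingers": 0.4}])

```text
time: 21.25
tool_pos: [548.7, -28.7, 244.1]
tcp_rot: [179.4, 0.1, 87.1]
ft_force: [0.2, 0.3, 0.1]
finger_gap: 51.1
grip_force: 0.0
```

```bash
cat > e.py <<'E'
from h import *
s=sense();print(s['tool_pos'],s['tcp_rot'],s['finger_gap'])
save('wrist','w4')
for l,z in(('hex_keys_mid',36),('offcut_2_mid',34),('chest_floor',28),('knee_tab',140)): print(l,[(r['at'],r['conf'],atz('wrist',r['at'],z)) for r in pinpoint('wrist',l)])
save('scene','s4')
for l in('tape_measure_mid','shingle_bundle_mid','knee_tab','offcut_2_mid'): print(l,[(r['at'],r['conf'],atz('scene',r['at'],140 if l[0]=='k' else 20)) for r in pinpoint('scene',l)])
E
python3 e.py
```

```text
[548.7 -28.7 244.1] [179.4   0.1  87.1] 51.07739876326099
hex_keys_mid [([315.6, 89.4], 0.68, array([546.4,  69.1,  36. ]))]
offcut_2_mid [([316.4, 174.1], 0.96, array([542.1, -22.8,  34. ]))]
chest_floor [([339.1, 146.3], 0.66, array([569.8,   7. ,  28. ]))]
knee_tab [([346.7, 304.3], 0.73, array([ 565.3, -124.5,  140. ]))]
tape_measure_mid []
shingle_bundle_mid []
knee_tab [([328.3, 191.0], 0.52, array([ 574.9, -112.8,  140. ]))]
offcut_2_mid [([320.3, 232.8], 0.49, array([558.9, -34.8,  20. ])), ([392.7, 184.1], 0.3, array([ 471.8, -427.6,   20. ])), ([310.7, 325.9], 0.22, array([379.9, 293.7,  20. ]))]
```

View pics/w4.png

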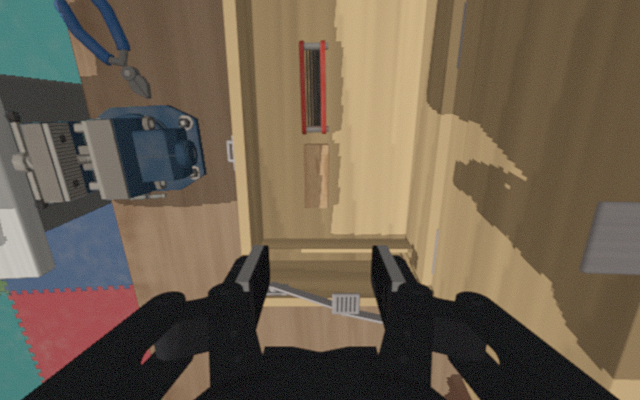

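View pics/s4.png

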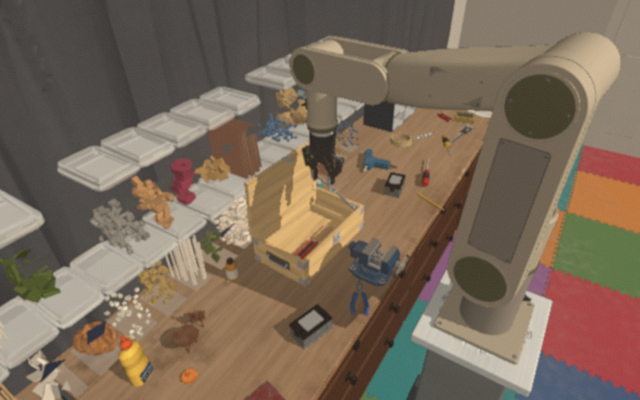

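Both items lie in the compartment, and no other listed item is in view. The tab is at wrist pixel (346,304). I go over it with the fingers shut.

Request:
step_arm(targets=[{"dp": [-0.15, 0.03, 0], "angular": [0, 0, 0], "fingers": 1}, {"dp": [-0.3, 0.06, 0], "angular": [0, 0, 0], "fingers": 1}, {"dp": [-0.45, 0.1, 0], "angular": [0, 0, 0], "fingers": 1}, {"dp": [-0.48, 0.1, 0], "angular": [0, 0, 0], "fingers": 1}, {"dp": [-0.48, 0.1, 0.15], "angular": [0, 0, 0], "fingers": 1}, {"dp": [-0.48, 0.1, 0.3], "angular": [0, 0, 0], "fingers": 1}, {"dp": [-0.48, 0.1, 0.355], "angular": [0, 0, 0], "fingers": 1}, {"dp": [-0.48, 0.1, 0.355], "angular": [0, 0, 0], "fingers": 1}])

```text
time: 22.75
tool_pos: [559.9, -124.5, 165.5]
tcp_rot: [-179.9, -0.0, 87.1]
ft_force: [0.1, -0.3, 1.2]
finger_gap: 0.1
grip_force: 0.0
```

```bash
cat > f.py <<'E'
from h import *
s=sense();print(s['tool_pos'],s['tcp_rot'],s['finger_gap'])
im=save('wrist','w5')
print([(r['at'],r['conf'],atz('wrist',r['at'],140)) for r in pinpoint('wrist','knee_tab')],[(r['at'],r['conf']) for r in masks_of('wrist','knee_tab')])
print(proj('wrist',s['tool_pos']))
E
python3 f.py
```

```text
[ 559.9 -124.5  165.5] [-179.9   -0.    87.1] 0.07376278337974658
[([338.2, 245.3], 0.65, array([ 571.7, -129.8,  140. ]))] [([356.3, 262.8], 0.91)]
[318.3 257.4]
```

View pics/w5.png

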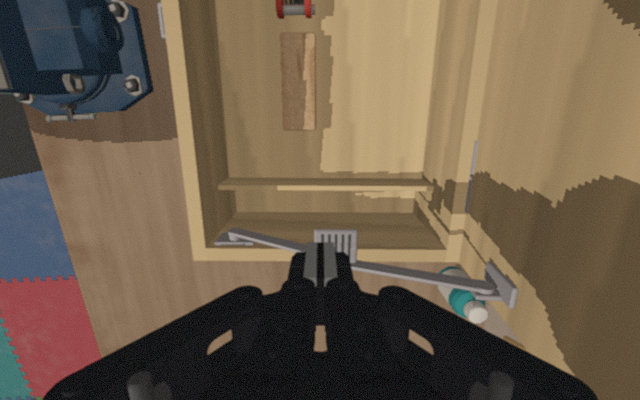

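The tab spans pixel columns 314–357 and rows 230–266, so its centre is near (570,-131). I shift there and press slowly.

Request:
step_arm(targets=[{"dp": [-0.025, 0.045, 0.05], "angular": [0, 0, 0], "fingers": 1}, {"dp": [-0.025, 0.045, 0.1], "angular": [0, 0, 0], "fingers": 1}, {"dp": [-0.025, 0.045, 0.13], "angular": [0, 0, 0], "fingers": 1}, {"dp": [-0.025, 0.045, 0.16], "angular": [0, 0, 0], "fingers": 1}, {"dp": [-0.025, 0.045, 0.19], "angular": [0, 0, 0], "fingers": 1}, {"dp": [-0.025, 0.045, 0.22], "angular": [0, 0, 0], "fingers": 1}, {"dp": [-0.025, 0.045, 0.25], "angular": [0, 0, 0], "fingers": 1}, {"dp": [-0.025, 0.045, 0.28], "angular": [0, 0, 0], "fingers": 1}])

```text
time: 23.9
tool_pos: [577.4, -131.7, 116.3]
tcp_rot: [178.9, 0.1, 87.1]
ft_force: [23.4, 1.4, 14.6]
finger_gap: -0.4
grip_force: 10.7
```

Request:
step_arm(targets=[{"dp": [0, 0, 0], "angular": [0, 0, 0], "fingers": 1}, {"dp": [0, 0, 0], "angular": [0, 0, 0], "fingers": 1}, {"dp": [0, 0, -0.2], "angular": [0, 0, 0], "fingers": 1}, {"dp": [0, 0, -0.4], "angular": [0, 0, 0], "fingers": 1}, {"dp": [-0.2, -0.2, -0.6], "angular": [0, 0, 0], "fingers": 1}, {"dp": [-0.4, -0.4, -0.8], "angular": [0, 0, 0], "fingers": 1}, {"dp": [-0.4, -0.6, -0.8], "angular": [0, 0, 0], "fingers": 1}, {"dp": [-0.4, -0.6, -0.8], "angular": [0, 0, 0], "fingers": 1}])

```text
time: 24.9
tool_pos: [443.3, -205.3, 271.1]
tcp_rot: [179.9, 0.1, 86.9]
ft_force: [0.5, 0.1, -0.1]
finger_gap: 0.3
grip_force: 0.0
```

```bash
python3 - <<'E'
from h import *
s=sense();print(s['tool_pos'],s['tcp_rot'],s['ft_force'])
im=save('scene','s6')[130:300,220:400]; im2=save('top','t6')[110:240,230:390]
cv2.imwrite('pics/c6.png',np.hstack([cv2.resize(im,(400,378)),cv2.resize(im2,(400,378))]))
print([(r['at'],r['conf']) for r in pinpoint('scene','lid_edge')+pinpoint('top','lid_edge')])
E
```

```text
[ 443.3 -205.3  271.1] [179.9   0.1  86.9] [ 0.5  0.1 -0.1]
[([287.0, 156.9], 0.67), ([314.0, 148.7], 0.57)]
```

View pics/c6.png

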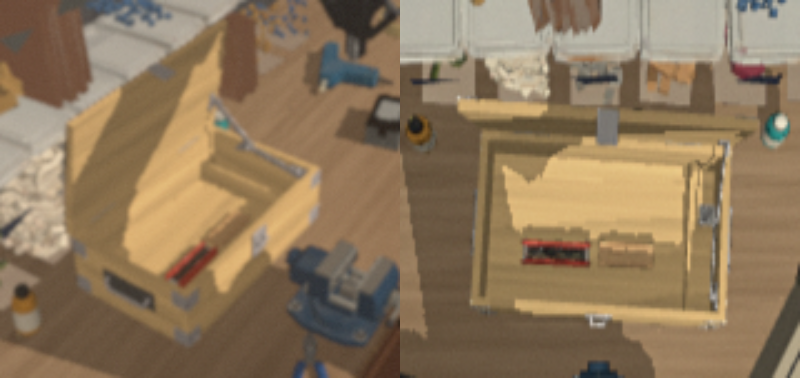

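```bash
cat >> h.py <<'E'
CX,CY,CYAW=569.,8.,-3.
def chest(p):
    c,s=np.cos(np.radians(CYAW)),np.sin(np.radians(CYAW)); return np.array([CX+c*p[0]-s*p[1],CY+s*p[0]+c*p[1],28+p[2]])
def lidp(q,r=200,n=12,y=0):
    f=1.5-q; return chest([100-r*np.cos(f)+n*np.sin(f),y,72+r*np.sin(f)+n*np.cos(f)])
def lidq(cam,uv):
    qs=np.linspace(-.1,1.55,331); e=[np.linalg.norm(proj(cam,lidp(q))-uv) for q in qs]; i=int(np.argmin(e)); return qs[i],e[i]
E
python3 - <<'E'
from h import *
for q in(0,.1,.2): print(q,proj('scene',lidp(q)),proj('top',lidp(q)),proj('scene',lidp(q,y=165)),proj('scene',lidp(q,y=-165)),lidp(q))
for y in(-165,165): print([proj('top',chest([x,y,72])) for x in(-100,100)])
print(lidq('scene',(287,156.9)),lidq('top',(314,148.7)))
save('wrist','w7'); print([(r['at'],r['conf']) for r in pinpoint('wrist','knee_tab')])
for z in(110,120,130,140): print(z,[atz('wrist',r['at'],z) for r in pinpoint('wrist','knee_tab')][:1],[atz('top',r['at'],z) for r in pinpoint('top','knee_tab')][:1])
E
```

```text
0 [282.3 157.5] [312.3 141.5] [244. 183.] [314.5 136.1] [666.7   2.9 300.3]
0.1 [287.4 159.8] [311.9 148.7] [249.4 185.7] [319.5 138. ] [646.7   3.9 299.1]
0.2 [292.7 162.7] [311.5 156. ] [254.8 189.1] [324.4 140.6] [627.    5.  295.9]
[array([359.1, 221.3]), array([361.2, 161. ])]
[array([257.1, 216. ]), array([261.4, 155.5])]
(np.float64(0.07), np.float64(2.449648593835679)) (np.float64(0.1), np.float64(2.1042666928754192))
[([460.8, 102.0], 0.59)]
110 [array([ 582.2, -127.5,  110. ])] [array([ 579.5, -129. ,  110. ])]
120 [array([ 577.8, -127.6,  120. ])] [array([ 577.8, -127.7,  120. ])]
130 [array([ 573.4, -127.7,  130. ])] [array([ 576.1, -126.5,  130. ])]
140 [array([ 569. , -127.8,  140. ])] [array([ 574.4, -125.2,  140. ])]
```

View pics/w7.png

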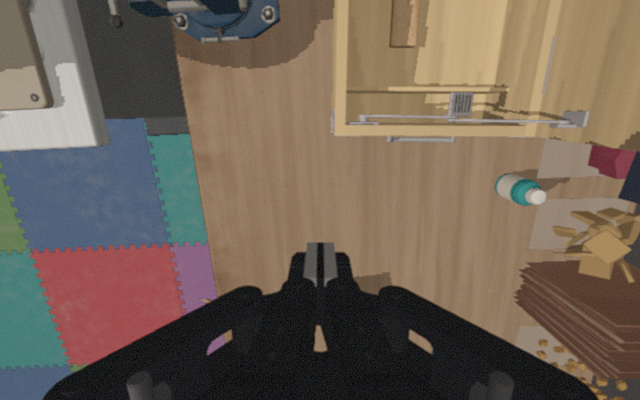

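```bash
python3 - <<'E'
from h import *
print(tri('scene',(95,186),'top',(92,90)),tri('scene',(110,188),'top',(92,90)),tri('scene',(118,187),'top',(137,90)))
for z in(200,300,400):print(atz('top',(318,90),z),atz('top',(318,130),z))
im=cv2.imread('pics/scene0.png')[30:220,30:310];cv2.imwrite('pics/tr.png',cv2.resize(im,(800,543)))
E
```

```text
(array([738.4, 511.5, 469.9]), np.float64(6.921404257932638)) (array([727.3, 500.6, 469.1]), np.float64(19.065060327463407)) (array([772.2, 444.4, 411.7]), np.float64(23.116823367859872))
[860.4 -16.6 200. ] [732.4 -16.2 200. ]
[815.6 -13.3 300. ] [699.5 -13.  300. ]
[770.7 -10.1 400. ] [666.7  -9.8 400. ]
```

View pics/tr.png

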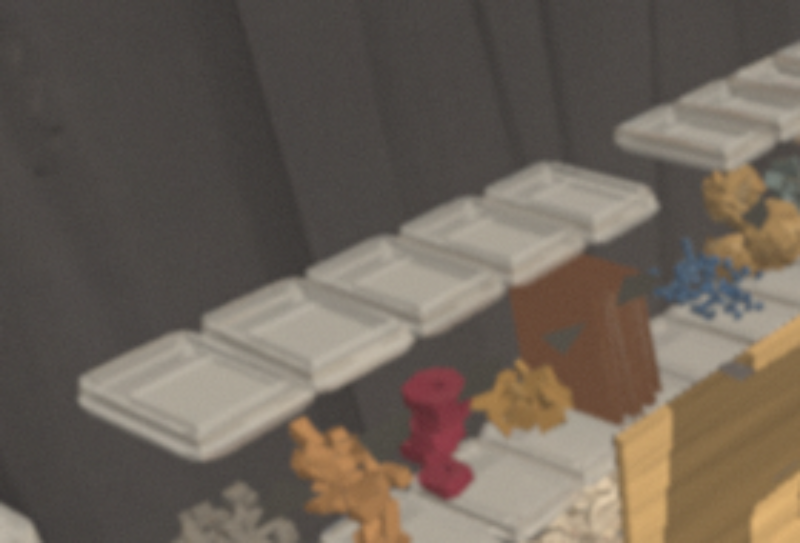

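The stay is broken: the lid edge now reads about 0.1 rad and the tab is down. The upper trays start at about x=740, z=450, so behind the lid I stay below x=690, in the gap between trays at y=-60.

```bash
python3 - <<'E'
from h import *
def T(q,push):
    p=lidp(q,180,12-push,-62); return p+Ro.from_euler('z',CYAW,degrees=True).apply([14.5,0,0])
st=lidp(.1,180,12,-62); print(st)
w=[(575,-110,350,87),(681,-54,350,87),(681,-54,st[2],87)]
plan(w)
p0=np.array(w[-1][:3]);R=rot(87)
qs=np.r_[np.linspace(.1,.5,8),np.linspace(.56,1.0,8),np.linspace(1.06,1.5,8)]
for k in range(3):
    for q in qs[8*k:8*k+8]: print(round(q,2),np.round(T(q,5)),np.round(R.inv().apply(T(q,5)-p0)/200,3).tolist())
    p0=T(qs[8*k+7],5)
E
```

```text
[646.9 -58.2 279.4]
(575, -110, 350, 87) dp [0.504, 0.623, -0.4] ang [-0.0, -0.0, 0.0] 
(681, -54, 350, 87) dp [0.307, 0.515, 0.0] ang [0.0, 0.0, 0.0] 
(681, -54, np.float64(279.4205571127257), 87) dp [-0.0, -0.0, 0.353] ang [0.0, 0.0, 0.0] 
0.1 [656. -59. 279.] [-0.03, -0.121, 0.004]
0.16 [646. -58. 277.] [-0.03, -0.172, 0.012]
0.21 [636. -58. 275.] [-0.03, -0.222, 0.024]
0.27 [626. -57. 272.] [-0.03, -0.272, 0.038]
0.33 [617. -57. 269.] [-0.03, -0.321, 0.054]
0.39 [607. -56. 265.] [-0.03, -0.368, 0.074]
0.44 [598. -56. 260.] [-0.03, -0.415, 0.096]
0.5 [589. -55. 255.] [-0.03, -0.46, 0.121]
0.56 [580. -55. 249.] [0.0, -0.046, 0.029]
0.62 [571. -54. 243.] [0.0, -0.092, 0.062]
0.69 [562. -54. 236.] [0.0, -0.135, 0.098]
0.75 [554. -53. 228.] [0.0, -0.177, 0.136]
0.81 [546. -53. 220.] [0.0, -0.216, 0.177]
0.87 [538. -52. 211.] [-0.0, -0.252, 0.221]
0.94 [532. -52. 202.] [0.0, -0.286, 0.266]
1.0 [526. -52. 192.] [0.0, -0.316, 0.314]
1.06 [520. -52. 183.] [-0.0, -0.026, 0.047]
1.12 [516. -51. 173.] [0.0, -0.051, 0.098]
1.19 [511. -51. 162.] [-0.0, -0.072, 0.151]
1.25 [508. -51. 152.] [-0.0, -0.09, 0.204]
1.31 [505. -51. 141.] [-0.0, -0.104, 0.259]
1.37 [503. -51. 130.] [-0.0, -0.115, 0.315]
1.44 [501. -51. 118.] [-0.0, -0.123, 0.371]
1.5 [500. -50. 107.] [-0.0, -0.127, 0.427]
```

Request:
step_arm(targets=[{"dp": [0, 0, -0.3], "angular": [0, 0, 0], "fingers": 1}, {"dp": [0.2, 0.25, -0.4], "angular": [0, 0, 0], "fingers": 1}, {"dp": [0.4, 0.5, -0.4], "angular": [0, 0, 0], "fingers": 1}, {"dp": [0.504, 0.623, -0.4], "angular": [0, 0, 0], "fingers": 1}, {"dp": [0.6, 0.75, -0.4], "angular": [0, 0, 0], "fingers": 1}, {"dp": [0.75, 0.95, -0.4], "angular": [0, 0, 0], "fingers": 1}, {"dp": [0.81, 1.0, -0.4], "angular": [0, 0, 0], "fingers": 1}, {"dp": [0.81, 1.0, -0.4], "angular": [0, 0, 0], "fingers": 1}])

```text
time: 26.6
tool_pos: [653.4, -52.2, 349.5]
tcp_rot: [-179.9, 0.0, 87.1]
ft_force: [-0.1, 0.6, -0.1]
finger_gap: 0.0
grip_force: 0.0
```

Request:
step_arm(targets=[{"dp": [0, 0.138, 0], "angular": [0, 0, 0], "fingers": 1}, {"dp": [0, 0.138, 0], "angular": [0, 0, 0], "fingers": 1}, {"dp": [0, 0.138, 0], "angular": [0, 0, 0], "fingers": 1}, {"dp": [0, 0.138, 0.1], "angular": [0, 0, 0], "fingers": 1}, {"dp": [0, 0.138, 0.2], "angular": [0, 0, 0], "fingers": 1}, {"dp": [0, 0.138, 0.3], "angular": [0, 0, 0], "fingers": 1}, {"dp": [0, 0.138, 0.353], "angular": [0, 0, 0], "fingers": 1}, {"dp": [0, 0.138, 0.353], "angular": [0, 0, 0], "fingers": 1}])

```text
time: 27.6
tool_pos: [680.2, -54.3, 278.6]
tcp_rot: [-179.9, -0.0, 87.1]
ft_force: [0.6, 0.4, -0.2]
finger_gap: 0.1
grip_force: 0.0
```

Request:
step_arm(targets=[{"dp": [0, -0.06, 0.004], "angular": [0, 0, 0], "fingers": 1}, {"dp": [0, -0.12, 0.008], "angular": [0, 0, 0], "fingers": 1}, {"dp": [0, -0.17, 0.012], "angular": [0, 0, 0], "fingers": 1}, {"dp": [0, -0.22, 0.024], "angular": [0, 0, 0], "fingers": 1}, {"dp": [0, -0.27, 0.038], "angular": [0, 0, 0], "fingers": 1}, {"dp": [0, -0.34, 0.063], "angular": [0, 0, 0], "fingers": 1}, {"dp": [0, -0.4, 0.09], "angular": [0, 0, 0], "fingers": 1}, {"dp": [0, -0.46, 0.121], "angular": [0, 0, 0], "fingers": 1}])

```text
time: 28.6
tool_pos: [588.2, -49.5, 255.5]
tcp_rot: [180.0, 0.0, 87.1]
ft_force: [0.9, -0.3, 2.3]
finger_gap: -0.1
grip_force: 1.1
```

Request:
step_arm(targets=[{"dp": [0, -0.046, 0.029], "angular": [0, 0, 0], "fingers": 1}, {"dp": [0, -0.092, 0.062], "angular": [0, 0, 0], "fingers": 1}, {"dp": [0, -0.135, 0.098], "angular": [0, 0, 0], "fingers": 1}, {"dp": [0, -0.177, 0.136], "angular": [0, 0, 0], "fingers": 1}, {"dp": [0, -0.216, 0.177], "angular": [0, 0, 0], "fingers": 1}, {"dp": [0, -0.252, 0.221], "angular": [0, 0, 0], "fingers": 1}, {"dp": [0, -0.286, 0.266], "angular": [0, 0, 0], "fingers": 1}, {"dp": [0, -0.316, 0.314], "angular": [0, 0, 0], "fingers": 1}])

```text
time: 29.6
tool_pos: [525.3, -46.2, 191.8]
tcp_rot: [-180.0, -0.0, 87.1]
ft_force: [0.0, 0.3, 1.3]
finger_gap: -0.2
grip_force: 0.5
```

```bash
python3 - <<'E'
from h import *
s=sense();print(s['tool_pos'],s['tcp_rot'],s['ft_force'])
im=save('scene','s8')[120:310,190:450]; cv2.imwrite('pics/c8.png',cv2.resize(im,(780,570)))
save('top','t8')
for c in('scene','top'):
  for l in('lid_edge','dock'): print(c,l,[(r['at'],r['conf']) for r in pinpoint(c,l)])
for q in(.5,.8,1.): print(q,proj('scene',lidp(q)),proj('top',lidp(q)))
E
```

```text
[525.3 -46.2 191.8] [-180.    -0.    87.1] [0.  0.3 1.3]
scene lid_edge [([326.7, 200.6], 0.86)]
scene dock [([306.1, 200.1], 0.7)]
top lid_edge [([308.8, 206.7], 0.96)]
top dock [([310.3, 179.8], 0.81)]
0.5 [307.9 174.5] [310.4 177.4]
0.8 [321.1 189.9] [309.4 196. ]
1.0 [328.  201.3] [308.9 205.7]
```

View pics/c8.png

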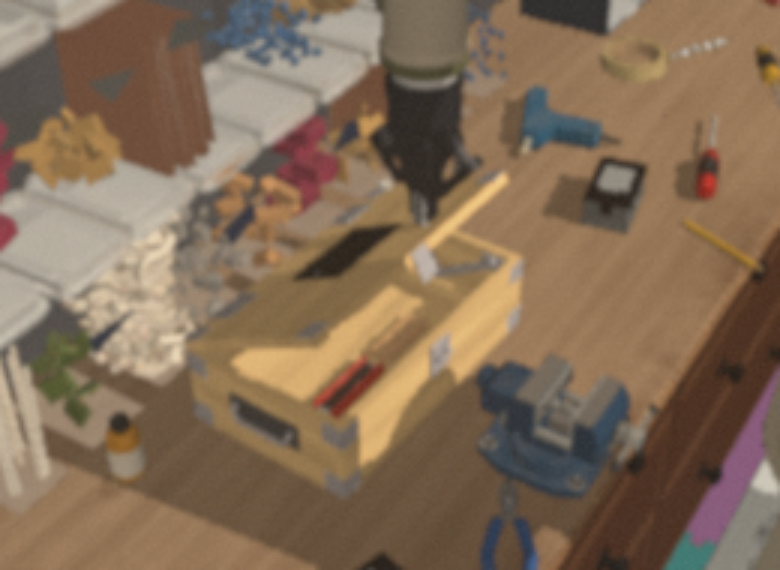

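```bash
python3 - <<'E'
from h import *
for c in('scene','top'):
  for l in('offcut_2_mid','hex_keys_mid'): print(c,l,[(r['at'],round(r['conf'],2),atz(c,r['at'],35)) for r in pinpoint(c,l)])
a=cv2.imread('pics/scene0.png')[285:325,350:400];b=cv2.imread('pics/s8.png')[285:325,350:400]; c=cv2.imread('pics/s8.png')[190:290,260:400]
print(abs(a.astype(int)-b).mean())
cv2.imwrite('pics/c9.png',np.hstack([cv2.resize(b,(375,300)),cv2.resize(c,(420,300))]))
E
```

```text
scene offcut_2_mid [([323.1, 233.2], 0.67, array([540.5, -23.7,  35. ]))]
scene hex_keys_mid [([306.5, 248.4], 0.72, array([546.7,  65.7,  35. ]))]
top offcut_2_mid [([310.5, 206.1], 0.37, array([517.1,   5.1,  35. ]))]
top hex_keys_mid []
6.852166666666666
```

View pics/c9.png

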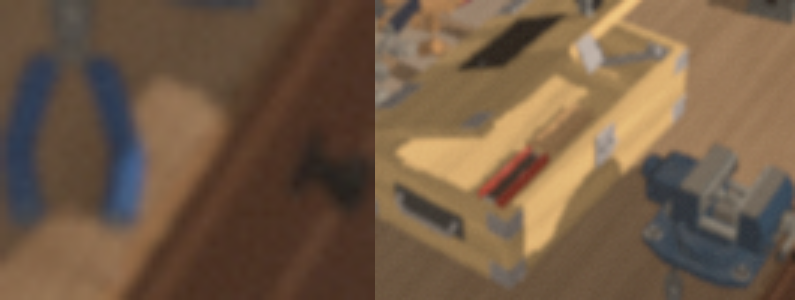

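Just a sunlit patch; both items are inside. Closing the lid the rest of the way.

Request:
step_arm(targets=[{"dp": [0, -0.026, 0.047], "angular": [0, 0, 0], "fingers": 1}, {"dp": [0, -0.051, 0.098], "angular": [0, 0, 0], "fingers": 1}, {"dp": [0, -0.072, 0.151], "angular": [0, 0, 0], "fingers": 1}, {"dp": [0, -0.09, 0.204], "angular": [0, 0, 0], "fingers": 1}, {"dp": [0, -0.104, 0.259], "angular": [0, 0, 0], "fingers": 1}, {"dp": [0, -0.115, 0.315], "angular": [0, 0, 0], "fingers": 1}, {"dp": [0, -0.123, 0.371], "angular": [0, 0, 0], "fingers": 1}, {"dp": [0, -0.127, 0.415], "angular": [0, 0, 0], "fingers": 1}])

```text
time: 31.1
tool_pos: [500.9, -45.1, 111.4]
tcp_rot: [180.0, 0.0, 87.1]
ft_force: [-31.5, 5.8, 70.0]
finger_gap: -0.2
grip_force: 35.2
```

Request:
step_arm(targets=[{"dp": [0, 0, 0.01], "angular": [0, 0, 0], "fingers": 1}, {"dp": [0, 0, 0.01], "angular": [0, 0, 0], "fingers": 1}, {"dp": [0, 0, 0.01], "angular": [0, 0, 0], "fingers": 1}, {"dp": [0, 0, 0.01], "angular": [0, 0, 0], "fingers": 1}, {"dp": [0, 0, 0.01], "angular": [0, 0, 0], "fingers": 1}, {"dp": [0, 0, 0.01], "angular": [0, 0, 0], "fingers": 1}, {"dp": [0, 0, 0.01], "angular": [0, 0, 0], "fingers": 1}, {"dp": [0, 0, 0.01], "angular": [0, 0, 0], "fingers": 1}])

```text
time: 32.1
tool_pos: [500.8, -45.0, 111.7]
tcp_rot: [180.0, 0.0, 87.1]
ft_force: [-20.9, 3.7, 39.8]
finger_gap: 0.0
grip_force: 19.8
```

Request:
step_arm(targets=[{"dp": [0, 0, -0.15], "angular": [0, 0, 0], "fingers": 0}, {"dp": [0, 0, -0.4], "angular": [0, 0, 0], "fingers": 0}, {"dp": [0, 0, -0.65], "angular": [0, 0, 0], "fingers": 0}, {"dp": [0.13, 0.3, -0.8], "angular": [0, 0, 0], "fingers": 0}, {"dp": [0.2, 0.3, -0.8], "angular": [0, 0, 0], "fingers": 0}, {"dp": [0.3, 0.3, -0.8], "angular": [0, 0, 0], "fingers": 0}, {"dp": [0.3, 0.3, -0.8], "angular": [0, 0, 0], "fingers": 0}, {"dp": [0.3, 0.3, -0.8], "angular": [0, 0, 0], "fingers": 0}])

```text
time: 33.1
tool_pos: [562.5, 11.9, 266.6]
tcp_rot: [-179.9, 0.0, 87.1]
ft_force: [0.5, 0.3, -0.7]
finger_gap: 85.2
grip_force: 0.0
```

```bash
cat > g.py <<'E'
from h import *
s=sense();print(s['time'],s['tool_pos'],s['tcp_rot'])
save('scene','s10');save('wrist','w10');save('top','t10')
print('lidq',[lidq(c,r['at']) for c in('scene','top') for r in pinpoint(c,'lid_edge')[:1]])
for c in('wrist','top'):
    print(c,'dock',[(r['at'],round(r['conf'],2),atz(c,r['at'],116)) for r in pinpoint(c,'dock')],rect(c,'dock',116))
print('dock tri',tri('scene',pinpoint('scene','dock')[0]['at'],'top',pinpoint('top','dock')[0]['at']))
for c in('scene','top'): print(c,'box',[(r['at'],round(r['conf'],2),atz(c,r['at'],23)) for r in pinpoint(c,'box_a_mid')],rect(c,'box_a_mid',46))
E
python3 g.py
```

```text
33.1 [562.5  11.9 266.6] [-179.9    0.    87.1]
lidq [(np.float64(1.515), np.float64(2.4792198133010013)), (np.float64(1.255), np.float64(1.123761599156285))]
wrist dock [([327.3, 192.4], 0.84, array([570.1,   8.1, 116. ]))] [(array([571.5,   7.3]), array([201.2, 330.4]), np.float32(86.6), 0.88, 65627)]
top dock [([312.3, 185.8], 0.73, array([574. ,   0.1, 116. ]))] [(array([571.3,   6.6]), array([203.1, 330.6]), np.float32(86.5), 0.59, 3084)]
dock tri (array([572.3,  -1.2, 111.4]), np.float64(5.440919143364189))
scene box [] [(array([ 454.8, -398.8]), array([ 68.9, 161.9]), np.float32(105.1), 0.81, 406), (array([685.2, 263.9]), array([36.4, 96.4]), np.float32(141.4), 0.16, 245)]
top box [([432.4, 219.1], 0.57, array([ 473.4, -417.6,   23. ]))] [(array([ 467.1, -419.7]), array([ 66.3, 113.4]), np.float32(103.3), 0.66, 617)]
```

View pics/w10.png

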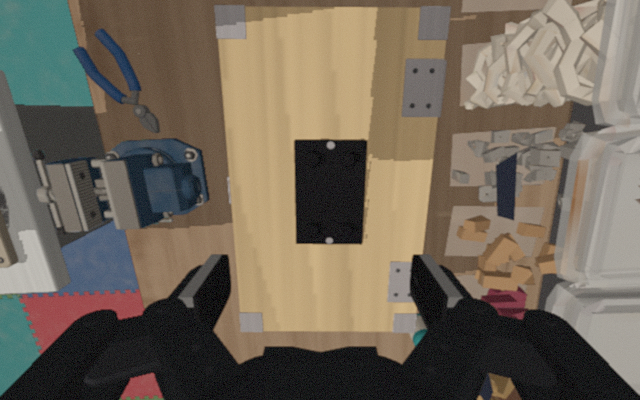

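The lid is shut: the fingers stopped at z=111.5. The plate spans pixel columns 295–367 and rows 139–245. I measure it exactly and plan for box B.

```bash
cat >> h.py <<'E'
def dark(cam,im,win,z,thr=45):
    x0,x1,y0,y1=win; g=cv2.cvtColor(im,cv2.COLOR_BGR2GRAY)[y0:y1,x0:x1]
    m=(g<thr).astype(np.uint8); m=cv2.morphologyEx(m,cv2.MORPH_OPEN,np.ones((3,3)))
    n,L,st,_=cv2.connectedComponentsWithStats(m); i=1+np.argmax(st[1:,4]); cs=cv2.findContours((L==i).astype(np.uint8),cv2.RETR_EXTERNAL,cv2.CHAIN_APPROX_NONE)[0]
    c=max(cs,key=len)[:,0]+[x0,y0]
    P=np.array([atz(cam,p,z)[:2] for p in c],np.float32); c,wh,a=cv2.minAreaRect(P); b=cv2.boxPoints((c,wh,a)); e=max([b[1]-b[0],b[2]-b[1]],key=np.linalg.norm)
    return np.round(c,1),np.round(sorted(wh),1),round(float(np.degrees(np.arctan2(e[1],e[0]))%180),1)
E
python3 - <<'E'
from h import *
for t in(35,50,60): print(dark('wrist',cv2.imread('pics/w10.png'),(270,390,120,265),116,t))
plan([(540,-140,267,95),(490,-330,230,101),(466,-419,190,101)])
E
```

```text
(array([572.5,   6.9]), array([ 67.1, 104.6]), 86.8)
(array([572.6,   7.3]), array([ 67.8, 105.3]), 87.0)
(array([572.6,   7.3]), array([ 68.3, 105.5]), 86.8)
(540, -140, 267, 95) dp [-0.764, -0.078, 0.002] ang [-0.0, 0.0, -0.044] 
(490, -330, 230, 101) dp [-0.925, -0.332, 0.185] ang [0.0, 0.0, -0.033] 
(466, -419, 190, 101) dp [-0.414, -0.203, 0.2] ang [0.0, 0.0, 0.0]
```

Request:
step_arm(targets=[{"dp": [-0.2, -0.02, 0], "angular": [0, 0, -0.02], "fingers": 0}, {"dp": [-0.45, -0.05, 0], "angular": [0, 0, -0.044], "fingers": 0}, {"dp": [-0.7, -0.08, 0], "angular": [0, 0, -0.044], "fingers": 0}, {"dp": [-0.764, -0.078, 0], "angular": [0, 0, -0.044], "fingers": 0}, {"dp": [-0.764, -0.078, 0], "angular": [0, 0, -0.044], "fingers": 0}, {"dp": [-0.764, -0.078, 0], "angular": [0, 0, -0.044], "fingers": 0}, {"dp": [-0.764, -0.078, 0], "angular": [0, 0, -0.044], "fingers": 0}, {"dp": [-0.764, -0.078, 0], "angular": [0, 0, -0.044], "fingers": 0}])

```text
time: 34.85
tool_pos: [540.3, -139.0, 267.5]
tcp_rot: [180.0, -0.0, 95.1]
ft_force: [0.9, 0.4, 0.2]
finger_gap: 85.3
grip_force: 0.0
```

Request:
step_arm(targets=[{"dp": [-0.3, -0.1, 0.06], "angular": [0, 0, -0.033], "fingers": 0}, {"dp": [-0.6, -0.2, 0.12], "angular": [0, 0, -0.033], "fingers": 0}, {"dp": [-0.925, -0.332, 0.185], "angular": [0, 0, -0.033], "fingers": 0}, {"dp": [-1.0, -0.45, 0.25], "angular": [0, 0, -0.033], "fingers": 0}, {"dp": [-1.0, -0.51, 0.385], "angular": [0, 0, -0.033], "fingers": 0}, {"dp": [-1.0, -0.51, 0.385], "angular": [0, 0, -0.033], "fingers": 0}, {"dp": [-1.0, -0.51, 0.385], "angular": [0, 0, -0.033], "fingers": 0}, {"dp": [-1.0, -0.51, 0.385], "angular": [0, 0, -0.033], "fingers": 0}])

```text
time: 35.85
tool_pos: [457.2, -348.0, 192.2]
tcp_rot: [179.9, 0.1, 101.0]
ft_force: [-0.2, -0.1, 0.2]
finger_gap: 85.5
grip_force: 0.0
```

Request:
step_arm(targets=[{"dp": [-0.33, 0, 0], "angular": [0, 0, 0], "fingers": 0}, {"dp": [-0.33, 0, 0], "angular": [0, 0, 0], "fingers": 0}, {"dp": [-0.33, 0, 0], "angular": [0, 0, 0], "fingers": 0}, {"dp": [-0.33, 0, 0], "angular": [0, 0, 0], "fingers": 0}, {"dp": [-0.33, 0, 0], "angular": [0, 0, 0], "fingers": 0}, {"dp": [-0.33, 0, 0], "angular": [0, 0, 0], "fingers": 0}, {"dp": [-0.33, 0, 0], "angular": [0, 0, 0], "fingers": 0}, {"dp": [-0.33, 0, 0], "angular": [0, 0, 0], "fingers": 0}])

```text
time: 36.85
tool_pos: [468.3, -412.8, 190.5]
tcp_rot: [180.0, 0.0, 100.9]
ft_force: [-0.3, 0.4, -0.2]
finger_gap: 85.1
grip_force: 0.0
```

```bash
python3 - <<'E'
from h import *
s=sense();print(s['tool_pos'],s['tcp_rot'])
im=save('wrist','w11')
for c in('wrist',): print(c,'box',[(r['at'],round(r['conf'],2),atz(c,r['at'],23)) for r in pinpoint(c,'box_b_mid')],rect(c,'box_b_mid',46))
for t in(35,50,60): print(dark('wrist',im,(220,420,80,260),46,t))
E
```

```text
[ 468.3 -412.8  190.5] [180.    0.  100.9]
wrist box [] []
(array([ 466. , -424.6]), array([ 59.3, 100.4]), 101.0)
(array([ 465.9, -424.2]), array([ 60.2, 101.3]), 100.9)
(array([ 465.9, -424.2]), array([ 61. , 101.6]), 101.2)
```

View pics/w11.png

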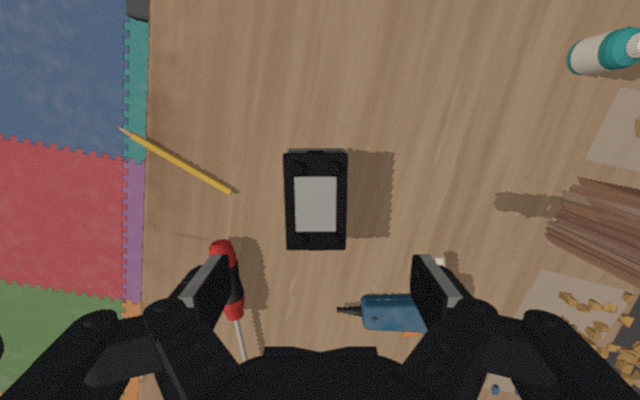

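```bash
cat >> h.py <<'E'
def label(cam,im,win,z):
    x0,x1,y0,y1=win; im2=255-im
    hsv=cv2.cvtColor(im,cv2.COLOR_BGR2HSV); g=np.where((hsv[...,2]>110)&(hsv[...,1]<40),0,255).astype(np.uint8)
    return dark(cam,cv2.cvtColor(g,cv2.COLOR_GRAY2BGR),win,z,100)
E
python3 - <<'E'
from h import *
im=cv2.imread('pics/w11.png'); print(label('wrist',im,(270,370,140,260),46))
s=sense();print(s['tool_pos']); R=rot(101)
plan([(465.9,-424,12,101)])
E
```

```text
(array([ 465.8, -426.9]), array([39.9, 55.7]), 101.7)
[ 468.3 -412.8  190.4]
(465.9, -424, 12, 101) dp [-0.053, -0.022, 0.892] ang [-0.0, -0.0, -0.0]
```

Request:
step_arm(targets=[{"dp": [-0.03, -0.02, 0.2], "angular": [0, 0, 0], "fingers": 0}, {"dp": [-0.054, -0.023, 0.4], "angular": [0, 0, 0], "fingers": 0}, {"dp": [-0.054, -0.023, 0.55], "angular": [0, 0, 0], "fingers": 0}, {"dp": [-0.054, -0.023, 0.68], "angular": [0, 0, 0], "fingers": 0}, {"dp": [-0.054, -0.023, 0.78], "angular": [0, 0, 0], "fingers": 0}, {"dp": [-0.054, -0.023, 0.85], "angular": [0, 0, 0], "fingers": 0}, {"dp": [-0.054, -0.023, 0.89], "angular": [0, 0, 0], "fingers": 0}, {"dp": [-0.054, -0.023, 0.89], "angular": [0, 0, 0], "fingers": 0}])

```text
time: 38.0
tool_pos: [465.8, -424.3, 12.3]
tcp_rot: [-180.0, -0.0, 100.9]
ft_force: [0.8, 0.1, 1.5]
finger_gap: 85.3
grip_force: 0.0
```

Request:
step_arm(targets=[{"dp": [0, 0, 0], "angular": [0, 0, 0], "fingers": 1}, {"dp": [0, 0, 0], "angular": [0, 0, 0], "fingers": 1}, {"dp": [0, 0, 0], "angular": [0, 0, 0], "fingers": 1}, {"dp": [0, 0, 0], "angular": [0, 0, 0], "fingers": 1}, {"dp": [0, 0, 0], "angular": [0, 0, 0], "fingers": 1}, {"dp": [0, 0, 0], "angular": [0, 0, 0], "fingers": 1}, {"dp": [0, 0, 0], "angular": [0, 0, 0], "fingers": 1}, {"dp": [0, 0, 0], "angular": [0, 0, 0], "fingers": 1}], newtons=80)

```text
time: 39.0
tool_pos: [466.7, -425.2, 14.0]
tcp_rot: [179.9, 0.1, 100.9]
ft_force: [-0.3, 0.6, 6.3]
finger_gap: 61.0
grip_force: 88.0
```

Request:
step_arm(targets=[{"dp": [0, 0, -0.1], "angular": [0, 0, 0], "fingers": 1}, {"dp": [0, 0, -0.25], "angular": [0, 0, 0], "fingers": 1}, {"dp": [0, 0, -0.45], "angular": [0, 0, 0], "fingers": 1}, {"dp": [0, 0, -0.65], "angular": [0, 0, 0], "fingers": 1}, {"dp": [0, 0, -0.85], "angular": [0, 0, 0], "fingers": 1}, {"dp": [0, 0, -1.0], "angular": [0, 0, 0], "fingers": 1}, {"dp": [0, 0, -1.0], "angular": [0, 0, 0], "fingers": 1}, {"dp": [0, 0, -1.0], "angular": [0, 0, 0], "fingers": 1}])

```text
time: 40.0
tool_pos: [465.3, -423.7, 211.1]
tcp_rot: [-179.9, -0.1, 100.9]
ft_force: [0.4, -0.1, -4.2]
finger_gap: 60.7
grip_force: 87.4
```

```bash
python3 - <<'E'
from h import *
s=sense();print(s['tool_pos'],s['tcp_rot'],s['finger_gap'])
im=save('wrist','w12'); z=s['tool_pos'][2]+34
l=label('wrist',im,(230,410,150,390),z);print(l, rot(s['tcp_rot'][2]).inv().apply(np.r_[l[0]-s['tool_pos'][:2],0]))
plan([(505,-230,235,94),(560,-60,235,87),(572.7,7.3,200,87),(572.7,7.3,142,87)])
E
```

```text
[ 465.3 -423.7  211.1] [-179.9   -0.1  100.9] 60.730018963375336
(array([ 464.9, -422.9]), array([39.8, 53. ]), 101.0) [ 0.9 -0.3 -0. ]
(505, -230, 235, 94) dp [0.912, 0.379, -0.122] ang [-0.001, -0.001, 0.038] 
(560, -60, 235, 87) dp [0.829, 0.334, 0.0] ang [-0.0, -0.0, 0.039] 
(572.7, 7.3, 200, 87) dp [0.339, 0.046, 0.175] ang [0.0, 0.0, 0.0] 
(572.7, 7.3, 142, 87) dp [-0.0, -0.0, 0.29] ang [0.0, 0.0, 0.0]
```

View pics/w12.png

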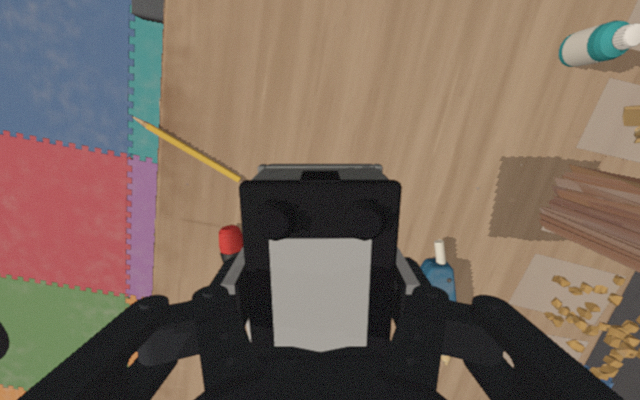

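```bash
python3 - <<'E'
from h import *
s=sense(); p=np.array(s['tool_pos']); R=rot(s['tcp_rot'][2])
g=cv2.cvtColor(cv2.imread('pics/w12.png'),cv2.COLOR_BGR2GRAY)
print('col320 rows',g[160:200,290].tolist()); print('row230',g[215,225:260].tolist(), g[215,385:420].tolist())
for dz in(32,34):
  for uv in((320,181),(241,215),(400,215),(270,240),(371,240),(320,239)): print(dz,uv,R.inv().apply(atz('wrist',uv,p[2]+dz)-p))
# same label edge in w11: centre/dims 
im=cv2.imread('pics/w11.png')
E
```

```text
col320 rows [148, 150, 141, 120, 82, 78, 108, 115, 96, 73, 69, 70, 69, 67, 69, 70, 71, 71, 70, 56, 32, 24, 28, 29, 33, 20, 26, 34, 36, 27, 28, 32, 16, 37, 39, 32, 31, 29, 34, 35]
row230 [134, 140, 136, 141, 134, 137, 142, 138, 143, 143, 148, 152, 150, 150, 140, 114, 61, 38, 38, 29, 35, 36, 25, 24, 34, 24, 39, 30, 26, 20, 33, 32, 34, 35, 32] [23, 24, 28, 22, 28, 24, 28, 21, 27, 18, 27, 21, 20, 47, 100, 137, 151, 152, 150, 147, 149, 145, 148, 145, 146, 150, 147, 146, 142, 144, 142, 142, 143, 147, 147]
32 (320, 181) [ 48.9   0.1 -32. ]
32 (241, 215) [ 35.5 -30.5 -32. ]
32 (400, 215) [ 35.5  31.1 -32. ]
32 (270, 240) [ 25.  -19.8 -32. ]
32 (371, 240) [ 25.   20.3 -32. ]
32 (320, 239) [ 25.4   0.1 -32. ]
34 (320, 181) [ 49.4   0.1 -34. ]
34 (241, 215) [ 36.2 -30.  -34. ]
34 (400, 215) [ 36.2  30.5 -34. ]
34 (270, 240) [ 25.9 -19.4 -34. ]
34 (371, 240) [ 25.9  20.  -34. ]
34 (320, 239) [ 26.3   0.1 -34. ]
```

Request:
step_arm(targets=[{"dp": [0.1, 0.04, -0.12], "angular": [0, 0, 0.01], "fingers": 1}, {"dp": [0.25, 0.1, -0.122], "angular": [0, 0, 0.02], "fingers": 1}, {"dp": [0.45, 0.19, -0.122], "angular": [0, 0, 0.038], "fingers": 1}, {"dp": [0.65, 0.27, -0.122], "angular": [0, 0, 0.038], "fingers": 1}, {"dp": [0.8, 0.33, -0.122], "angular": [0, 0, 0.038], "fingers": 1}, {"dp": [0.912, 0.379, -0.122], "angular": [0, 0, 0.038], "fingers": 1}, {"dp": [0.912, 0.379, -0.122], "angular": [0, 0, 0.038], "fingers": 1}, {"dp": [0.912, 0.379, -0.122], "angular": [0, 0, 0.038], "fingers": 1}])

```text
time: 41.05
tool_pos: [505.1, -230.9, 235.5]
tcp_rot: [-179.9, -0.0, 94.1]
ft_force: [0.9, 0.4, -2.7]
finger_gap: 61.0
grip_force: 87.4
```

Request:
step_arm(targets=[{"dp": [0.1, 0.04, 0], "angular": [0, 0, 0.01], "fingers": 1}, {"dp": [0.25, 0.1, 0], "angular": [0, 0, 0.02], "fingers": 1}, {"dp": [0.45, 0.18, 0], "angular": [0, 0, 0.039], "fingers": 1}, {"dp": [0.65, 0.26, 0], "angular": [0, 0, 0.039], "fingers": 1}, {"dp": [0.8, 0.32, 0], "angular": [0, 0, 0.039], "fingers": 1}, {"dp": [0.829, 0.334, 0], "angular": [0, 0, 0.039], "fingers": 1}, {"dp": [0.829, 0.334, 0], "angular": [0, 0, 0.039], "fingers": 1}, {"dp": [0.829, 0.334, 0], "angular": [0, 0, 0.039], "fingers": 1}])

```text
time: 42.05
tool_pos: [560.2, -62.1, 236.6]
tcp_rot: [-180.0, 0.0, 87.0]
ft_force: [0.0, -1.2, -2.1]
finger_gap: 60.7
grip_force: 87.4
```

Request:
step_arm(targets=[{"dp": [0.15, 0.02, 0], "angular": [0, 0, 0], "fingers": 1}, {"dp": [0.3, 0.04, 0], "angular": [0, 0, 0], "fingers": 1}, {"dp": [0.339, 0.046, 0.1], "angular": [0, 0, 0], "fingers": 1}, {"dp": [0.339, 0.046, 0.2], "angular": [0, 0, 0], "fingers": 1}, {"dp": [0.339, 0.046, 0.3], "angular": [0, 0, 0], "fingers": 1}, {"dp": [0.339, 0.046, 0.35], "angular": [0, 0, 0], "fingers": 1}, {"dp": [0.339, 0.046, 0.35], "angular": [0, 0, 0], "fingers": 1}, {"dp": [0.339, 0.046, 0.35], "angular": [0, 0, 0], "fingers": 1}])

```text
time: 43.05
tool_pos: [573.7, 6.2, 167.7]
tcp_rot: [179.9, 0.0, 87.0]
ft_force: [-0.1, 0.8, -1.7]
finger_gap: 60.7
grip_force: 87.5
```

```bash
python3 - <<'E'
from h import *
s=sense();print(s['tool_pos'],s['tcp_rot'],s['finger_gap'],s['grip_force'])
im=save('wrist','w13'); p=np.array(s['tool_pos']); R=rot(s['tcp_rot'][2])
g=cv2.cvtColor(im,cv2.COLOR_BGR2GRAY)
print('rows',g[165:195,290].tolist())
print('label',label('wrist',im,(250,390,200,390),p[2]+34))
m=[(r['at'],round(r['conf'],2)) for r in pinpoint('wrist','dock')];print(m)
plan([(572.7,7.3,165,87)])
E
```

```text
[573.7   6.2 167.7] [179.9   0.   87. ] 60.7493710953803 87.47052669525146
rows [62, 81, 78, 73, 60, 64, 63, 56, 60, 66, 60, 59, 64, 64, 51, 40, 16, 10, 7, 21, 27, 3, 5, 24, 14, 24, 17, 20, 25, 16]
label (array([573.4,   6. ]), array([40.2, 53.3]), 87.1)
[]
(572.7, 7.3, 165, 87) dp [0.004, -0.006, 0.015] ang [0.001, 0.0, 0.0]
```

Request:
step_arm(targets=[{"dp": [0.006, -0.005, 0.02], "angular": [0, 0, 0], "fingers": 1}, {"dp": [0.006, -0.005, 0.05], "angular": [0, 0, 0], "fingers": 1}, {"dp": [0.006, -0.005, 0.08], "angular": [0, 0, 0], "fingers": 1}, {"dp": [0.006, -0.005, 0.1], "angular": [0, 0, 0], "fingers": 1}, {"dp": [0.006, -0.005, 0.12], "angular": [0, 0, 0], "fingers": 1}, {"dp": [0.006, -0.005, 0.135], "angular": [0, 0, 0], "fingers": 1}, {"dp": [0.006, -0.005, 0.14], "angular": [0, 0, 0], "fingers": 1}, {"dp": [0.006, -0.005, 0.14], "angular": [0, 0, 0], "fingers": 1}])

```text
time: 44.15
tool_pos: [572.3, 7.8, 138.9]
tcp_rot: [180.0, 0.0, 87.1]
ft_force: [0.2, -0.1, -2.8]
finger_gap: 60.3
grip_force: 87.5
```

Request:
step_arm(targets=[{"dp": [0, 0, 0.01], "angular": [0, 0, 0], "fingers": 1}, {"dp": [0, 0, 0.02], "angular": [0, 0, 0], "fingers": 1}, {"dp": [0, 0, 0.027], "angular": [0, 0, 0], "fingers": 1}, {"dp": [0, 0, 0.034], "angular": [0, 0, 0], "fingers": 1}, {"dp": [0, 0, 0.041], "angular": [0, 0, 0], "fingers": 1}, {"dp": [0, 0, 0.048], "angular": [0, 0, 0], "fingers": 1}, {"dp": [0, 0, 0.055], "angular": [0, 0, 0], "fingers": 1}, {"dp": [0, 0, 0.055], "angular": [0, 0, 0], "fingers": 1}])

```text
time: 45.15
tool_pos: [572.4, 7.8, 129.9]
tcp_rot: [180.0, 0.0, 87.1]
ft_force: [-8.8, -0.0, 12.1]
finger_gap: 60.9
grip_force: 89.2
```

Request:
step_arm(targets=[{"dp": [0, 0, 0], "angular": [0, 0, 0], "fingers": 0.15}, {"dp": [0, 0, 0], "angular": [0, 0, 0], "fingers": 0.1}, {"dp": [0, 0, 0], "angular": [0, 0, 0], "fingers": 0}, {"dp": [0, 0, -0.1], "angular": [0, 0, 0], "fingers": 0}, {"dp": [0, 0, -0.3], "angular": [0, 0, 0], "fingers": 0}, {"dp": [0, 0, -0.5], "angular": [0, 0, 0], "fingers": 0}, {"dp": [0, 0, -0.8], "angular": [0, 0, 0], "fingers": 0}, {"dp": [0, 0, -0.8], "angular": [0, 0, 0], "fingers": 0}])

```text
time: 46.15
tool_pos: [575.2, 7.6, 296.6]
tcp_rot: [179.3, 0.0, 87.1]
ft_force: [0.2, 0.6, 0.9]
finger_gap: 85.6
grip_force: 0.0
```

```bash
python3 - <<'E'
from h import *
s=sense();print(s['tool_pos'],s['tcp_rot'],s['ft_force'])
im=save('wrist','w14')
for z in (162,168): print(z,dark('wrist',im,(225,415,60,255),z,45))
print('label',label('wrist',im,(270,370,100,260),162))
im=save('scene','s14')
for l in('box_a_mid',): 
  for c in('scene','top'):
    if c=='top': save('top','t14')
    print(c,[(r['at'],round(r['conf'],2),atz(c,r['at'],23)) for r in pinpoint(c,l)],rect(c,l,46))
print(proj('scene',(572.5,7.5,139)),proj('top',(572.5,7.5,139)))
E
```

```text
[575.2   7.6 296.6] [179.3   0.   87.1] [0.2 0.6 0.9]
162 (array([570.6,  11.2]), array([ 58.7, 102.4]), 87.2)
168 (array([570.7,  12.7]), array([ 57.4, 100.2]), 87.2)
label (array([569.9,   7.3]), array([39.5, 55.3]), 87.9)
scene [([309.9, 211.3], 0.88, array([ 651.6, -110.8,   23. ]))] [(array([641.3, -94. ]), array([107.3, 160.6]), np.float32(87.7), 0.97, 742)]
top [([312.6, 181.4], 0.89, array([605.2,  -2.4,  23. ]))] [(array([589.8,   3.9]), array([ 70.7, 110.5]), np.float32(88.1), 0.56, 397)]
[308.9 210.4] [310.1 185.1]
```

View pics/w14.png

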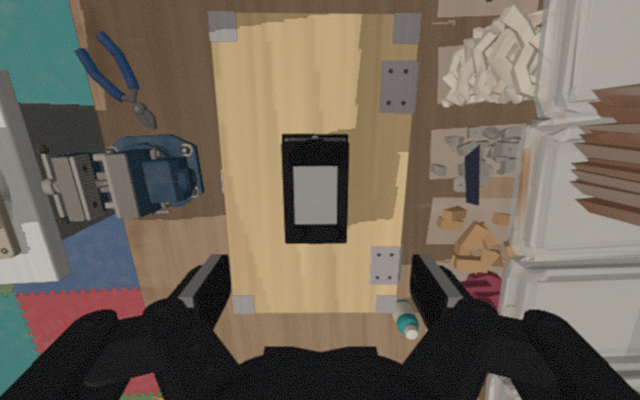

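Box B sits on the plate at pixel (316,188). Next is the second box on the left.

```bash
python3 - <<'E'
from h import *
im=cv2.imread('pics/t14.png')
b=dark('top',im,(195,255,222,270),46,60);print(b)
c=b[0]; plan([(510,170,270,82),(c[0]+10,c[1]-20,200,b[2])])
E
```

```text
(array([381.6, 291. ]), array([ 61.8, 106.1]), 73.7)
(510, 170, 270, 82) dp [0.794, -0.349, 0.083] ang [-0.001, -0.0, 0.028] 
(np.float64(391.6), np.float64(271.0), 200, 73.7) dp [0.418, -0.657, 0.35] ang [0.0, -0.0, 0.046]
```

Request:
step_arm(targets=[{"dp": [0.15, -0.07, 0.02], "angular": [0, 0, 0.01], "fingers": 0}, {"dp": [0.4, -0.18, 0.05], "angular": [0, 0, 0.028], "fingers": 0}, {"dp": [0.65, -0.29, 0.083], "angular": [0, 0, 0.028], "fingers": 0}, {"dp": [0.794, -0.349, 0.083], "angular": [0, 0, 0.028], "fingers": 0}, {"dp": [0.794, -0.349, 0.083], "angular": [0, 0, 0.028], "fingers": 0}, {"dp": [0.794, -0.349, 0.083], "angular": [0, 0, 0.028], "fingers": 0}, {"dp": [0.794, -0.349, 0.083], "angular": [0, 0, 0.028], "fingers": 0}, {"dp": [0.794, -0.349, 0.083], "angular": [0, 0, 0.028], "fingers": 0}])

```text
time: 47.5
tool_pos: [511.0, 169.1, 271.2]
tcp_rot: [-180.0, 0.0, 81.9]
ft_force: [-0.3, 0.5, -0.2]
finger_gap: 85.3
grip_force: 0.0
```

Request:
step_arm(targets=[{"dp": [0.1, -0.15, 0.08], "angular": [0, 0, 0.02], "fingers": 0}, {"dp": [0.25, -0.35, 0.18], "angular": [0, 0, 0.044], "fingers": 0}, {"dp": [0.4, -0.58, 0.3], "angular": [0, 0, 0.044], "fingers": 0}, {"dp": [0.462, -0.7, 0.375], "angular": [0, 0, 0.044], "fingers": 0}, {"dp": [0.462, -0.7, 0.375], "angular": [0, 0, 0.044], "fingers": 0}, {"dp": [0.462, -0.7, 0.375], "angular": [0, 0, 0.044], "fingers": 0}, {"dp": [0.462, -0.7, 0.375], "angular": [0, 0, 0.044], "fingers": 0}, {"dp": [0.462, -0.7, 0.375], "angular": [0, 0, 0.044], "fingers": 0}])

```text
time: 48.5
tool_pos: [385.8, 280.4, 196.8]
tcp_rot: [180.0, -0.0, 74.0]
ft_force: [-0.1, 0.4, -0.2]
finger_gap: 85.5
grip_force: 0.0
```

```bash
python3 - <<'E'
from h import *
s=sense();print(s['tool_pos'],s['tcp_rot'])
im=save('wrist','w15')
for t in(35,50,60): d=dark('wrist',im,(220,420,80,260),46,t); print(d)
print(label('wrist',im,(270,370,100,260),46))
plan([(d[0][0],d[0][1],12,d[2])])
E
```

```text
[385.8 280.4 196.8] [180.  -0.  74.]
(array([356.7, 261.1]), array([17.2, 27.4]), 164.0)
(array([380.5, 296. ]), array([60. , 99.6]), 74.0)
(array([380.5, 296. ]), array([60.6, 99.7]), 73.9)
(array([379.8, 294.8]), array([40.8, 56. ]), 74.0)
(np.float64(380.5), np.float64(296.0), 12, 73.9) dp [0.067, -0.046, 0.924] ang [0.0, -0.0, 0.001]
```

Request:
step_arm(targets=[{"dp": [0.03, -0.02, 0.2], "angular": [0, 0, 0], "fingers": 0}, {"dp": [0.066, -0.046, 0.4], "angular": [0, 0, 0], "fingers": 0}, {"dp": [0.066, -0.046, 0.57], "angular": [0, 0, 0], "fingers": 0}, {"dp": [0.066, -0.046, 0.7], "angular": [0, 0, 0], "fingers": 0}, {"dp": [0.066, -0.046, 0.8], "angular": [0, 0, 0], "fingers": 0}, {"dp": [0.066, -0.046, 0.87], "angular": [0, 0, 0], "fingers": 0}, {"dp": [0.066, -0.046, 0.922], "angular": [0, 0, 0], "fingers": 0}, {"dp": [0.066, -0.046, 0.922], "angular": [0, 0, 0], "fingers": 0}])

```text
time: 49.55
tool_pos: [379.3, 295.8, 11.4]
tcp_rot: [-180.0, 0.0, 74.1]
ft_force: [-0.1, -0.4, -0.2]
finger_gap: 85.3
grip_force: 0.0
```

Request:
step_arm(targets=[{"dp": [0, 0, 0], "angular": [0, 0, 0], "fingers": 1}, {"dp": [0, 0, 0], "angular": [0, 0, 0], "fingers": 1}, {"dp": [0, 0, 0], "angular": [0, 0, 0], "fingers": 1}, {"dp": [0, 0, 0], "angular": [0, 0, 0], "fingers": 1}, {"dp": [0, 0, 0], "angular": [0, 0, 0], "fingers": 1}, {"dp": [0, 0, 0], "angular": [0, 0, 0], "fingers": 1}, {"dp": [0, 0, 0], "angular": [0, 0, 0], "fingers": 1}, {"dp": [0, 0, 0], "angular": [0, 0, 0], "fingers": 1}], newtons=80)

```text
time: 50.55
tool_pos: [380.7, 296.8, 13.3]
tcp_rot: [179.9, -0.1, 74.1]
ft_force: [0.5, -0.4, 6.5]
finger_gap: 60.8
grip_force: 87.6
```

Request:
step_arm(targets=[{"dp": [0, 0, -0.1], "angular": [0, 0, 0], "fingers": 1}, {"dp": [0, 0, -0.25], "angular": [0, 0, 0], "fingers": 1}, {"dp": [0, 0, -0.45], "angular": [0, 0, 0], "fingers": 1}, {"dp": [0, 0, -0.65], "angular": [0, 0, 0], "fingers": 1}, {"dp": [0, 0, -0.85], "angular": [0, 0, 0], "fingers": 1}, {"dp": [0, 0, -1.0], "angular": [0, 0, 0], "fingers": 1}, {"dp": [0, 0, -1.0], "angular": [0, 0, 0], "fingers": 1}, {"dp": [0, 0, -1.0], "angular": [0, 0, 0], "fingers": 1}])

```text
time: 51.55
tool_pos: [378.9, 295.7, 210.3]
tcp_rot: [-179.9, 0.1, 74.1]
ft_force: [-0.1, -1.6, -2.8]
finger_gap: 60.7
grip_force: 87.5
```

```bash
cat > k.py <<'E'
from h import *
s=sense();print(s['tool_pos'],s['tcp_rot'],s['finger_gap'],s['ft_force'])
im=save('wrist','w16'); p=np.array(s['tool_pos']); R=rot(s['tcp_rot'][2]); g=cv2.cvtColor(im,cv2.COLOR_BGR2GRAY)
print('rows',g[165:195,290].tolist(),'cols',g[215,228:250].tolist(),g[215,390:412].tolist())
print('label',label('wrist',im,(250,390,200,390),p[2]+33))
print(R.inv().apply(atz('wrist',(320,180),p[2]+33)-p),R.inv().apply(atz('wrist',(320,182),p[2]+33)-p))
plan([(470,170,270,80),(560,40,270,87),(572.7,7.5,220,87)])
E
python3 k.py
```

```text
[378.9 295.7 210.3] [-179.9    0.1   74.1] 60.745813989502146 [-0.1 -1.6 -2.8]
rows [81, 89, 87, 78, 72, 71, 73, 68, 73, 71, 75, 71, 72, 70, 49, 30, 5, 21, 34, 29, 34, 35, 32, 39, 31, 36, 38, 37, 37, 32] cols [88, 84, 86, 85, 85, 87, 89, 85, 81, 85, 88, 86, 66, 42, 38, 34, 28, 42, 47, 30, 43, 37] [26, 26, 27, 18, 37, 20, 30, 37, 17, 43, 85, 111, 113, 115, 111, 113, 117, 114, 109, 115, 111, 110]
label (array([377.9, 295.4]), array([40.7, 53.8]), 74.1)
[ 49.5  -0.8 -33. ] [ 48.7  -0.8 -33. ]
(470, 170, 270, 80) dp [-0.479, 0.611, -0.301] ang [-0.001, 0.001, -0.033] 
(560, 40, 270, 87) dp [-0.562, 0.556, 0.0] ang [-0.0, 0.0, -0.039] 
(572.7, 7.5, 220, 87) dp [-0.159, 0.072, 0.25] ang [0.0, 0.0, 0.0]
```

Request:
step_arm(targets=[{"dp": [-0.05, 0.06, -0.08], "angular": [0, 0, -0.01], "fingers": 1}, {"dp": [-0.15, 0.18, -0.15], "angular": [0, 0, -0.02], "fingers": 1}, {"dp": [-0.27, 0.34, -0.22], "angular": [0, 0, -0.033], "fingers": 1}, {"dp": [-0.38, 0.49, -0.3], "angular": [0, 0, -0.033], "fingers": 1}, {"dp": [-0.45, 0.58, -0.3], "angular": [0, 0, -0.033], "fingers": 1}, {"dp": [-0.479, 0.611, -0.3], "angular": [0, 0, -0.033], "fingers": 1}, {"dp": [-0.479, 0.611, -0.3], "angular": [0, 0, -0.033], "fingers": 1}, {"dp": [-0.479, 0.611, -0.3], "angular": [0, 0, -0.033], "fingers": 1}])

```text
time: 52.6
tool_pos: [470.1, 171.1, 271.1]
tcp_rot: [-179.9, 0.0, 80.1]
ft_force: [0.2, 0.0, -2.1]
finger_gap: 60.9
grip_force: 87.5
```

Request:
step_arm(targets=[{"dp": [-0.06, 0.06, 0], "angular": [0, 0, -0.01], "fingers": 1}, {"dp": [-0.16, 0.16, 0], "angular": [0, 0, -0.02], "fingers": 1}, {"dp": [-0.3, 0.3, 0], "angular": [0, 0, -0.039], "fingers": 1}, {"dp": [-0.43, 0.43, 0], "angular": [0, 0, -0.039], "fingers": 1}, {"dp": [-0.53, 0.53, 0], "angular": [0, 0, -0.039], "fingers": 1}, {"dp": [-0.562, 0.556, 0], "angular": [0, 0, -0.039], "fingers": 1}, {"dp": [-0.562, 0.556, 0], "angular": [0, 0, -0.039], "fingers": 1}, {"dp": [-0.562, 0.556, 0], "angular": [0, 0, -0.039], "fingers": 1}])

```text
time: 53.6
tool_pos: [560.5, 41.7, 272.0]
tcp_rot: [-180.0, -0.0, 87.1]
ft_force: [-0.2, 0.3, -1.5]
finger_gap: 61.1
grip_force: 87.5
```

```bash
sed -i 's/w16/w17/; s/^plan.*/plan([(572.4,7.8,215,87.1)])/' k.py; cat >> k.py <<'E'
for z in(162,): print('lower label',[label('wrist',im,(250,390,60,178),z)])
E
python3 k.py
```

```text
[560.5  41.7 272. ] [-180.    -0.    87.1] 61.056970083823565 [-0.2  0.3 -1.5]
rows [76, 87, 80, 66, 66, 69, 75, 67, 67, 69, 71, 71, 70, 63, 45, 28, 24, 14, 23, 28, 19, 24, 21, 26, 36, 23, 26, 23, 29, 21] cols [113, 111, 112, 115, 107, 114, 145, 179, 176, 172, 185, 183, 147, 73, 24, 14, 4, 27, 21, 17, 29, 14] [24, 25, 28, 33, 28, 28, 22, 25, 17, 64, 120, 149, 158, 154, 155, 154, 151, 152, 154, 152, 155, 156]
label (array([560.1,  41.1]), array([40.8, 54. ]), 87.1)
[ 49.6  -0.3 -33. ] [ 48.8  -0.3 -33. ]
(572.4, 7.8, 215, 87.1) dp [-0.166, 0.068, 0.285] ang [-0.0, -0.0, 0.0] 
lower label [(array([513.1, 151. ]), array([ 2.3, 10.7]), 83.4)]
```

Request:
step_arm(targets=[{"dp": [-0.06, 0.03, 0], "angular": [0, 0, 0], "fingers": 1}, {"dp": [-0.12, 0.05, 0.05], "angular": [0, 0, 0], "fingers": 1}, {"dp": [-0.16, 0.066, 0.12], "angular": [0, 0, 0], "fingers": 1}, {"dp": [-0.166, 0.068, 0.2], "angular": [0, 0, 0], "fingers": 1}, {"dp": [-0.166, 0.068, 0.28], "angular": [0, 0, 0], "fingers": 1}, {"dp": [-0.166, 0.068, 0.36], "angular": [0, 0, 0], "fingers": 1}, {"dp": [-0.166, 0.068, 0.36], "angular": [0, 0, 0], "fingers": 1}, {"dp": [-0.166, 0.068, 0.36], "angular": [0, 0, 0], "fingers": 1}])

```text
time: 54.65
tool_pos: [573.1, 6.9, 200.3]
tcp_rot: [180.0, -0.0, 87.1]
ft_force: [0.2, 0.2, -1.2]
finger_gap: 60.6
grip_force: 87.5
```

Request:
step_arm(targets=[{"dp": [0, 0, 0.01], "angular": [0, 0, 0], "fingers": 1}, {"dp": [0, 0, 0.02], "angular": [0, 0, 0], "fingers": 1}, {"dp": [0, 0, 0.03], "angular": [0, 0, 0], "fingers": 1}, {"dp": [0, 0, 0.04], "angular": [0, 0, 0], "fingers": 1}, {"dp": [0, 0, 0.05], "angular": [0, 0, 0], "fingers": 1}, {"dp": [0, 0, 0.06], "angular": [0, 0, 0], "fingers": 1}, {"dp": [0, 0, 0.06], "angular": [0, 0, 0], "fingers": 1}, {"dp": [0, 0, 0.06], "angular": [0, 0, 0], "fingers": 1}])

```text
time: 55.65
tool_pos: [572.9, 6.7, 187.9]
tcp_rot: [180.0, 0.0, 87.1]
ft_force: [0.1, -0.3, -2.9]
finger_gap: 60.9
grip_force: 87.5
```

Request:
step_arm(targets=[{"dp": [0.005, -0.002, 0], "angular": [0, 0, 0], "fingers": 1}, {"dp": [0.005, -0.002, 0.012], "angular": [0, 0, 0], "fingers": 1}, {"dp": [0.005, -0.002, 0.024], "angular": [0, 0, 0], "fingers": 1}, {"dp": [0.005, -0.002, 0.036], "angular": [0, 0, 0], "fingers": 1}, {"dp": [0.005, -0.002, 0.046], "angular": [0, 0, 0], "fingers": 1}, {"dp": [0.005, -0.002, 0.056], "angular": [0, 0, 0], "fingers": 1}, {"dp": [0.005, -0.002, 0.066], "angular": [0, 0, 0], "fingers": 1}, {"dp": [0.005, -0.002, 0.07], "angular": [0, 0, 0], "fingers": 1}])

```text
time: 56.65
tool_pos: [572.6, 7.7, 175.2]
tcp_rot: [180.0, 0.0, 87.1]
ft_force: [-6.3, 0.1, 9.9]
finger_gap: 60.7
grip_force: 88.7
```

Seated height is as predicted (175.3). Releasing.

Request:
step_arm(targets=[{"dp": [0, 0, 0], "angular": [0, 0, 0], "fingers": 0.15}, {"dp": [0, 0, 0], "angular": [0, 0, 0], "fingers": 0.1}, {"dp": [0, 0, 0], "angular": [0, 0, 0], "fingers": 0}, {"dp": [0, 0, -0.1], "angular": [0, 0, 0], "fingers": 0}, {"dp": [0, 0, -0.3], "angular": [0, 0, 0], "fingers": 0}, {"dp": [0, 0, -0.5], "angular": [0, 0, 0], "fingers": 0}, {"dp": [0, 0, -0.6], "angular": [0, 0, 0], "fingers": 0}, {"dp": [0, 0, -0.6], "angular": [0, 0, 0], "fingers": 0}])

```text
time: 57.65
tool_pos: [573.5, 7.6, 296.2]
tcp_rot: [179.8, 0.0, 87.1]
ft_force: [0.1, -0.2, 0.2]
finger_gap: 85.3
grip_force: 0.0
```

Request:
step_arm(targets=[{"dp": [0, -0.3, 0], "angular": [0, 0, 0], "fingers": 0}, {"dp": [-0.2, -0.6, 0], "angular": [0, 0, 0], "fingers": 0}, {"dp": [-0.6, -0.8, 0], "angular": [0, 0, 0], "fingers": 0}, {"dp": [-0.9, -0.8, 0], "angular": [0, 0, 0], "fingers": 0}, {"dp": [-0.9, -0.8, 0], "angular": [0, 0, 0], "fingers": 0}, {"dp": [-0.9, -0.8, 0], "angular": [0, 0, 0], "fingers": 0}, {"dp": [-0.9, -0.8, 0], "angular": [0, 0, 0], "fingers": 0}, {"dp": [-0.9, -0.8, 0], "angular": [0, 0, 0], "fingers": 0}])

```text
time: 58.65
tool_pos: [403.7, -162.8, 293.3]
tcp_rot: [-180.0, -0.0, 87.2]
ft_force: [0.4, 0.3, -0.6]
finger_gap: 85.3
grip_force: 0.0
```

```bash
python3 - <<'E'
from h import *
s=sense();print(s['time'],s['tool_pos'],s['ft_force'])
im=save('scene','s20')[140:290,240:440]; save('top','t20'); cv2.imwrite('pics/c20.png',cv2.resize(im,(800,600),interpolation=cv2.INTER_CUBIC))
for c in('scene','top'): print(c,[(r['at'],round(r['conf'],2)) for r in pinpoint(c,'box_a_mid')],[proj(c,(572.5,7.5,z)) for z in(139,185)],[lidq(c,r['at']) for r in pinpoint(c,'lid_edge')])
E
```

```text
58.65 [ 403.7 -162.8  293.3] [ 0.4  0.3 -0.6]
scene [([311.7, 212.9], 0.61)] [array([308.9, 210.4]), array([308.5, 198.7])] [(np.float64(1.515), np.float64(2.1833649556567107))]
top [([311.8, 184.8], 0.56)] [array([310.1, 185.1]), array([310.2, 182.5])] [(np.float64(1.515), np.float64(0.20352051139401678)), (np.float64(0.29500000000000004), np.float64(71.04401917979361))]
```

View pics/c20.png

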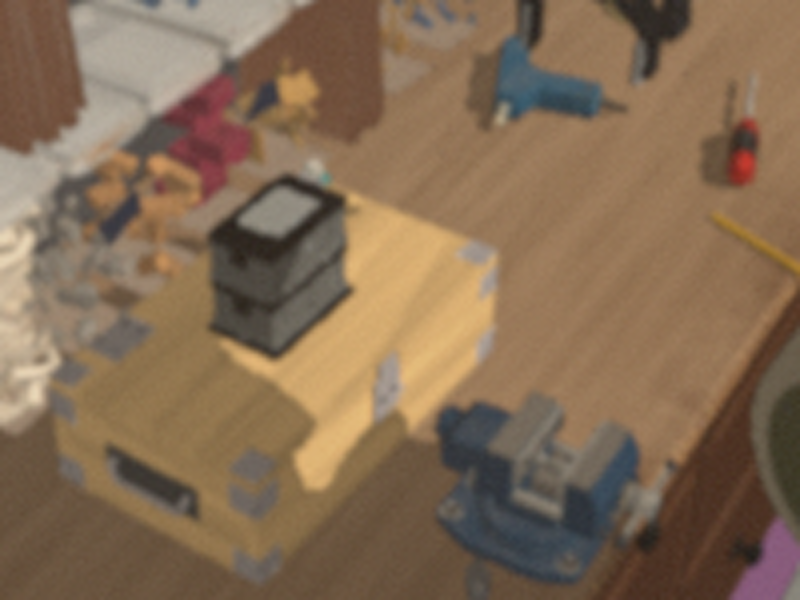

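Both boxes sit flush and aligned on the plate of the shut lid, around crop pixel (280,265). The arm is clear, so I hand in.

```bash
python3 -c "
from bench import *
print(hand_in())"
```

```text
the job is handed in; nothing more can be done
None
```

The job is handed in, with no verdict shown: the hex keys and offcut (the only listed items I found lying out) are in the large compartment, the stay is broken, the lid is shut, and both parts boxes are stacked on its plate.

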